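Set up the tabletop easel and its paint caddy for a painting session

TASK

Get the painting place ready: stand every paint pot upright in its own compartment of the wooden caddy while the caddy is still drawn back at the loading end of its rail, then slide the loaded caddy along the rail fully home against the far stop. On the easel, set the small canvas face up on the board with its short edge on the ledge, about in the middle and straight; swivel the turntable until its dark pointer meets the dark mark on the front of the base plate, and tilt the board to 60 degrees from the table, leaving everything let go and not knocking over the cups, can or bottle standing round about.

Things in the scene. Friction and masses are not known exactly. Their poses are not given: they have to be found in the camera images.
- pot0: one of up to five identical closed paint pots, plain white cylinder with a black lid, 46 mm diameter, 55 mm tall, standing upright on the table near the robot (may be absent); origin at the centre of the underside, z up
- pot1: one of up to five identical closed paint pots, plain white cylinder with a black lid, 46 mm diameter, 55 mm tall, standing upright on the table near the robot (may be absent); origin at the centre of the underside, z up
- pot2: one of up to five identical closed paint pots, plain white cylinder with a black lid, 46 mm diameter, 55 mm tall, standing upright on the table near the robot (may be absent); origin at the centre of the underside, z up
- pot3: one of up to five identical closed paint pots, plain white cylinder with a black lid, 46 mm diameter, 55 mm tall, standing upright on the table near the robot (may be absent); origin at the centre of the underside, z up
- pot4: one of up to five identical closed paint pots, plain white cylinder with a black lid, 46 mm diameter, 55 mm tall, standing upright on the table near the robot (may be absent); origin at the centre of the underside, z up
- canvas: miniature stretched canvas, a slab with a reddish-brown toned face and white edges, 90 mm (its x) by 62 mm (its y) by 16 mm thick (its z), lying face up on the table; origin at the centre of the underside, z out of its painted face. Either short edge may go on the ledge
- tray (a joint): slide of the wooden caddy on its aluminium rail, m: 0 = drawn back against the stop at the loading end (the end where the handle post is), grows as the caddy is pushed, post trailing, along the caddy's +y to 0.120 = home against the far stop. It stays where it is left and takes about 4 N to move. Up to 0.04 counts as still at the loading end
- tray_mid (a point): centre of the caddy's inner floor (floor 28 mm above the table); y along the rail towards home, x across, z up. Five compartments in a row along y, each 53 by 53 mm inside, pitch 57 mm, walls 4 mm thick rising 20 mm above the floor; caddy outside 61 by 289 mm
- tray_slot0 (a point): centre of the floor of compartment 0 of the caddy (nearest the handle post)
- tray_slot1 (a point): centre of the floor of compartment 1 of the caddy
- tray_slot2 (a point): centre of the floor of compartment 2 of the caddy
- tray_slot3 (a point): centre of the floor of compartment 3 of the caddy
- tray_slot4 (a point): centre of the floor of compartment 4 of the caddy
- tray_post (a point): on the axis of the caddy's upright handle post at its trailing (-y) end, at the very top (112 mm above the table); round wooden post 16 mm diameter, 78 mm tall, standing 44.5 mm (axis) beyond the centre of compartment 0
- easel_axis (a point): on the swivel axis of the easel, on top of its square plywood base plate (250 by 240 by 12 mm, fixed to the table); x points from the marked front edge to the back of the plate, z up
- turntable (a joint): swivel of the easel's turntable about the vertical axis, rad, positive anticlockwise from above; 0 = pointer on the mark, board square to the base plate. Stiff: stays where left, about 0.5 N m
- board (a joint): tilt of the easel board from the horizontal, rad, about the hinge along its ledge; grows as its top (handle) end is lifted; 60 degrees = 1.047; travel 0 to 1.35. Stiff: stays where left, about 0.7 N m
- board_face (a point): middle of the board's lower end, on the tilt hinge, where ledge and front face meet; 72 mm above the table, 55 mm before the swivel axis. x up the board, y along the hinge, z out of the face. Board 170 mm wide, x = 0 to 130 mm; ledge: lip 12 mm thick (x = -12 to 0), 150 mm long, 18 mm out of the face. The canvas is easiest laid on while the board still lies back
- board_grip (a point): middle of the round wooden handle bar beyond the board's top end: 12 mm diameter, along the board's y, 92 mm long between its two side arms, 186 mm up from the hinge and 56 mm clear (bar axis) of the board's top edge, open behind and before
- brush_cup: bystander: steel cup 72 mm diameter, 100 mm tall with brushes standing in it to 0.23 m; origin under its centre
- spray_can: bystander: spray can 54 mm diameter, 150 mm tall; origin under its centre
- thinner: bystander: amber bottle 64 mm diameter, 150 mm tall; origin under its centre
- paint_cup: bystander: yellow plastic cup of 72 mm rim, 95 mm tall; origin under its centre

How it is judged (in metres and radians):
On the way, in this order (a step that is already met when the one before it is completed fails the run):
1. every pot stands in a compartment of the caddy while the caddy is still at the loading end (x of pot0 in the frame of tray_mid between -0.012 and 0.012 m and y of pot0 in the frame of tray_mid between -0.148 and 0.148 m and z of pot0 in the frame of tray_mid between -0.005 and 0.005 m and angle between each of pot0, pot1, pot2, pot3, pot4's own z axis and vertical below 0.12 rad and x of pot1 in the frame of tray_mid between -0.012 and 0.012 m and y of pot1 in the frame of tray_mid between -0.148 and 0.148 m and z of pot1 in the frame of tray_mid between -0.005 and 0.005 m and x of pot2 in the frame of tray_mid between -0.012 and 0.012 m and y of pot2 in the frame of tray_mid between -0.148 and 0.148 m and z of pot2 in the frame of tray_mid between -0.005 and 0.005 m and x of pot3 in the frame of tray_mid between -0.012 and 0.012 m and y of pot3 in the frame of tray_mid between -0.148 and 0.148 m and z of pot3 in the frame of tray_mid between -0.005 and 0.005 m and x of pot4 in the frame of tray_mid between -0.012 and 0.012 m and y of pot4 in the frame of tray_mid between -0.148 and 0.148 m and z of pot4 in the frame of tray_mid between -0.005 and 0.005 m and value of joint tray below 0.04 m), for 0.2 s.
2. the loaded caddy is slid home against the far stop (x of pot0 in the frame of tray_mid between -0.012 and 0.012 m and y of pot0 in the frame of tray_mid between -0.148 and 0.148 m and z of pot0 in the frame of tray_mid between -0.005 and 0.005 m and angle between each of pot0, pot1, pot2, pot3, pot4's own z axis and vertical below 0.12 rad and x of pot1 in the frame of tray_mid between -0.012 and 0.012 m and y of pot1 in the frame of tray_mid between -0.148 and 0.148 m and z of pot1 in the frame of tray_mid between -0.005 and 0.005 m and x of pot2 in the frame of tray_mid between -0.012 and 0.012 m and y of pot2 in the frame of tray_mid between -0.148 and 0.148 m and z of pot2 in the frame of tray_mid between -0.005 and 0.005 m and x of pot3 in the frame of tray_mid between -0.012 and 0.012 m and y of pot3 in the frame of tray_mid between -0.148 and 0.148 m and z of pot3 in the frame of tray_mid between -0.005 and 0.005 m and x of pot4 in the frame of tray_mid between -0.012 and 0.012 m and y of pot4 in the frame of tray_mid between -0.148 and 0.148 m and z of pot4 in the frame of tray_mid between -0.005 and 0.005 m and value of joint tray above 0.113 m), for 0.2 s.
At the end, for the whole second after the job is handed in: All pots upright in caddy compartments, caddy within 7 mm of the far stop, turntable within 4 degrees of its mark, board at 60 degrees within 4, canvas face up flat on the board, short edge within 9 mm of the ledge, within 25 mm of the middle and 8 degrees of straight; all at rest, let go (all of step 2 and linear speed of each of pot0, pot1, pot2, pot3, pot4, canvas below 0.02 m/s and x of canvas in the frame of board_face between 0.036 and 0.054 m and y of canvas in the frame of board_face between -0.025 and 0.025 m and z of canvas in the frame of board_face between -0.006 and 0.006 m and angle between the x axis of canvas and the x axis of board_face, either way round below 0.14 rad and angle between the z axis of canvas and the z axis of board_face, either way round below 0.12 rad and angle between canvas's own z axis and vertical below 1.3 rad and value of joint turntable between -0.07 and 0.07 rad and value of joint board between 0.977 and 1.117 rad); the robot touches nothing.
It fails at once if a bystanding cup, can or bottle is knocked over (angle between any of brush_cup, spray_can, thinner, paint_cup's own z axis and vertical above 0.5 rad).
Of pot0, pot1, pot2, pot3, pot4 only 3 to 5 are there at a start; the rules pass over those that are not, and their reading is None.
At some moment in a run one of pot0, pot1, pot2, pot3, pot4 may be knocked a few centimetres aside while the robot is not near it.
It also fails if it takes over 200 s, if anything falls off the work surface, if the arm or the gripper's body presses on something with over 40 N, if the wrist force passes 120 N, or if a joint passes its speed limit or range.

ROBOT

A 6-joint arm with a two-finger parallel gripper is mounted at the origin on the work surface. World frame = base frame: x ahead of the robot, y to its left, z up, the work surface at z = 0. Lengths are in m, angles in degrees, forces in N, time in s.
With the tool pointing down it reaches from about 0.4 to 0.825 m from the base axis. Payload 7 kg.
Tool frame: the origin (TCP) lies between the finger pads; the fingertips stand 22 mm ahead of it and the grasp point (between the pads) lies 3 mm ahead of it; z points along the fingers, y is the line along which they close (so a half turn about z gives the same grasp; the last joint's range is limited). The gripper opens to 88 mm and grips with 3 to 60 N. Pads are 19 mm wide; open, the fingers measure 130 mm over their backs; the gripper's body (78 mm by 193 mm) begins 47 mm behind the grasp point.
Start: joints at [-57.061, 20.546, 0.682, 0, -70.136, -16.507], TCP at [0.191, -0.647, 0.249] pointing down, gripper open.
Joint ranges: [-176.03, 176.03], [-82.01, 121.73], [-58.28, 71.71], [-173.87, 95.51], [-174.79, -0.11], [-173.66, 173.66]. Speed limits (degrees/s): [136.94, 136.94, 172.46, 180, 180, 180].

INTERFACE

Orientations are given as [roll, pitch, yaw] about the fixed x, y, z axes, in that order (R = Rz(yaw) Ry(pitch) Rx(roll)).
In Python, from plant import r, vision gives the robot as it stands.
- The arm moves only by the shell command python3 -m pendant 'ROWS' [FORCE]. ROWS is JSON, a list that holds one entry, the list of rows, each a list of 7 numbers: the shift along the tool's x, y, z scaled (see below), then the turn, a rotation vector about the tool's x, y, z scaled (see below), then the opening, from -1 (shut) to 1 (fully open). In form: [[[x, y, z, wx, wy, wz, fingers], ...]]. A call has exactly 8 rows; each row shifts and turns the commanded pose from where the row before left it, along the tool's axes as they then stand; what a row does not reach is not made up. The controller multiplies each number of a shift by 20 mm and each number of a turn by 4 degrees. A row lasts 1/10 s, in which the tool goes at most 50 mm and 8.59 degrees, less where a joint would pass 70% of its speed; a pose out of reach is approached as far as the arm can. A call with a number of a shift or a turn outside -1 to 1 is refused whole. A call with a gripper value outside its range is refused whole. The fingers move at their own pace and stop on an object; FORCE is the grip in N (left out, the last holds). Time passes only in rows, so rows that do not move let the fingers close, or fill a call up. It gives the time, the measured TCP pose, the force, the opening and the grip force at its end, in the units of the state.
- r.get_state(): the state, without advancing time (a new reading comes with each control period).
- vision.capture(name): name is "scene" or "side" or "wrist"; returns a dict with "frame" (400x640x3 uint8, blue, green, red), "depth" (400x640 float32, m along the optical axis (not along the pixel's ray), 0 where there is no reading), "camera_matrix" (3x3 intrinsics, pixels), "k1" (the pictures are not rectified: a ray, as slopes to the right and down, at radius r is drawn at 1 + k1 r^2 times it, then the intrinsics apply), "extrinsics" (4x4, takes a point from world to camera coordinates); the wrist camera has in their place "hand_eye" (4x4, takes a point from camera to tool coordinates, whose origin is the TCP and whose axes are the flange's). Camera axes: x right, y up, looking along -z (the intrinsics and any distortion apply to the point x, -y, -z); pixel columns grow to the right and rows downward; lengths in m; the calibration is good to about 2 mm. A picture is of the moment at which its call begins: read the wrist's pose just before it.
- r.close_job(): hands the job in; it is judged then, once.
The state is a dict: "time_s": time; "joints": joint angles; "qd": joint speeds; "joint_torque": joint torques, N m; "tcp_pos": TCP position; "eef_rot": TCP orientation; "contact_force": force on the tool from outside, world axes, zero at the start; "moment": the same for the moment, N m; "gripper_width": finger opening in m; "gripper_force": force on a finger pad.
Only numpy, scipy, OpenCV 4.12 (cv2) and the standard library are available. Lean on these libraries where they do the work, as an engineer would, in place of code of your own. Each camera call takes 0.05 s, during which the arm holds its last target. There are 200 camera calls.

## Working session

There is one attempt and no reset: what is moved stays moved. The work goes in short steps, Python scripts to look and compute and a shell command to move; the robot and the scene stay as the last step left them, time stands still between calls to the robot, and variables do not carry over. Pictures are saved under pics/ and viewed, at most 17 in all, crops included, and the job is handed in when it is done.

```bash
ls; mkdir -p pics; cat > h.py <<'E'
import numpy as np, cv2, json
from scipy.spatial.transform import Rotation as R
from plant import r, vision
def T():
    s=r.get_state(); M=np.eye(4); M[:3,:3]=R.from_euler('xyz',s['eef_rot'],degrees=True).as_matrix(); M[:3,3]=s['tcp_pos']; return M
def cap(n,png=None):
    t=T(); c=vision.capture(n); c=dict(c)
    c['c2w']= t@np.array(c['hand_eye']) if n=='wrist' else np.linalg.inv(np.array(c['extrinsics']))
    if png: cv2.imwrite('pics/'+png,c['frame']); np.savez('/tmp/'+png+'.npz',**{k:c[k] for k in('frame','depth','camera_matrix','k1','c2w')})
    return c
def load(png): return dict(np.load('/tmp/'+png+'.npz'))
def cloud(c,uv=None):
    K=np.array(c['camera_matrix']); k=float(c['k1']); d=np.array(c['depth'])
    if uv is None:
        v,u=np.mgrid[0:d.shape[0],0:d.shape[1]]; uv=np.stack([u,v],-1).reshape(-1,2)
    uv=np.asarray(uv); z=d[uv[:,1].astype(int),uv[:,0].astype(int)]
    a=cv2.undistortPoints(uv.astype(np.float64).reshape(-1,1,2),K,np.array([k,0,0,0.])).reshape(-1,2)
    P=np.c_[a[:,0]*z,-a[:,1]*z,-z,np.ones(len(z))]@np.array(c['c2w']).T
    P=P[:,:3]; P[z<=0]=np.nan; return P
def rayz(c,uv,z):
    K=np.array(c['camera_matrix']); k=float(c['k1'])
    a=cv2.undistortPoints(np.array(uv,float).reshape(-1,1,2),K,np.array([k,0,0,0.])).reshape(-1,2)
    M=np.array(c['c2w']); D=np.c_[a[:,0],-a[:,1],-np.ones(len(a))]@M[:3,:3].T
    return M[:3,3]+D*((z-M[2,3])/D[:,2])[:,None]
def go(p,rpy=None,yaw=None):
    "prints units needed: shift (20mm) in current tool axes, rotvec (4deg)"
    t=T(); d=t[:3,:3].T@(np.array(p)-t[:3,3])
    print('shift',np.round(d/.02,2),end=' ')
    if rpy is not None:
        w=(R.from_matrix(t[:3,:3]).inv()*R.from_euler('xyz',rpy,degrees=True)).as_rotvec(degrees=True); print('turn',np.round(w/4,2),end='')
    print()
E
python3 - <<'E'
from h import *
s=r.get_state(); print({k:np.round(v,3) for k,v in s.items()})
for n in('scene','side','wrist'):
    c=cap(n,n+'0.png'); print(n,np.round(c['c2w'],3).tolist(),c['k1'])
E
```

```text
pics
{'time_s': np.float64(0.0), 'joints': array([-5.7060e+01,  2.0592e+01,  6.3300e-01, -2.0000e-02, -7.0135e+01,
       -1.6508e+01]), 'qd': array([ 0.012, -0.003,  0.023, -0.071, -0.063, -0.008]), 'joint_torque': array([-0.0000e+00, -5.8271e+01,  2.9306e+01,  6.9980e+00,  7.0000e-03,
       -0.0000e+00]), 'tcp_pos': array([ 0.191, -0.647,  0.248]), 'eef_rot': array([ 1.79904e+02, -8.00000e-03, -1.63575e+02]), 'contact_force': array([ 0.086, -0.248, -0.432]), 'moment': array([ 0.037,  0.006, -0.011]), 'gripper_force': np.float64(0.0), 'gripper_width': np.float64(0.088)}
scene [[0.673, -0.64, 0.371, 0.927], [0.74, 0.578, -0.344, -0.319], [0.005, 0.506, 0.863, 0.822], [0.0, 0.0, 0.0, 1.0]] 0.01562692455875694
side [[-0.989, 0.078, -0.126, 0.46], [-0.147, -0.586, 0.797, 0.805], [-0.012, 0.807, 0.591, 0.71], [0.0, 0.0, 0.0, 1.0]] -0.030708253370379305
wrist [[-0.283, -0.914, -0.291, 0.112], [0.959, -0.269, -0.087, -0.671], [0.001, -0.303, 0.953, 0.381], [0.0, 0.0, 0.0, 1.0]] -0.03174891699991099
```

View pics/scene0.png

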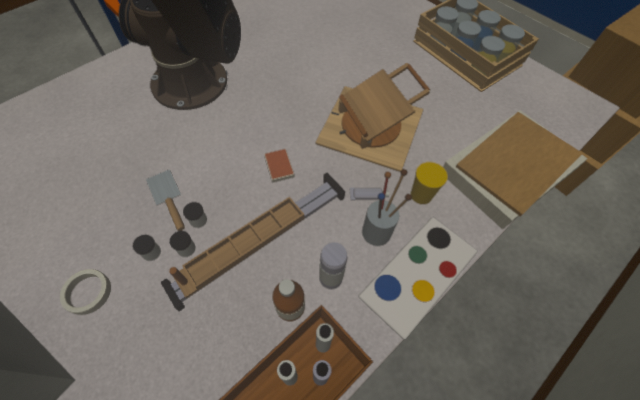

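View pics/side0.png

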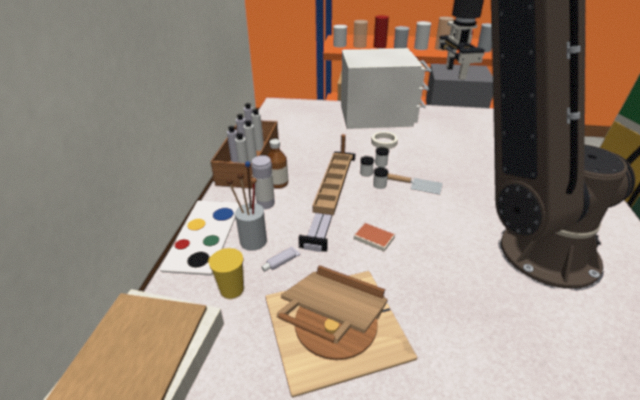

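Scene: three pots (lids at 193,211; 180,241; 145,244), caddy from its post (178,275) to (300,207), canvas (279,165), easel with the board at (378,103), handle (410,85). I'll measure from point clouds and view enlarged crops.

```bash
python3 - <<'E'
from h import *
for n in('scene','side'):
    c=load(n+'0.png'); P=cloud(c).reshape(400,640,3)
    print(n)
    pts={'scene':dict(p=(193,211),q=(180,241),r=(145,244),canvas=(279,165),post=(176,270),slot4=(288,212),slot0=(197,264),board1=(370,95),board2=(390,105),base=(340,145),handle=(410,90),brush=(380,222),can=(334,250),bot=(288,287),yel=(430,172)),
      'side':dict(p=(381,171),q=(367,160),r=(382,152),canvas=(374,236),board=(335,293),base=(290,370))}[n]
    for k,uv in pts.items(): print(k,np.round(P[uv[1],uv[0]],3))
    F=c['frame']
    if n=='scene':
        a=cv2.resize(F[55:175,300:450],None,fx=4.8,fy=4.8,interpolation=cv2.INTER_CUBIC); cv2.imwrite('pics/easel_scene.png',a)
        a=cv2.resize(F[140:310,130:350],None,fx=3.5,fy=3.5,interpolation=cv2.INTER_CUBIC); cv2.imwrite('pics/caddy_scene.png',a)
    # lids: dark pixels at z~0.055
    dark=(F.max(-1)<45)&(abs(P[...,2]-.055)<.006)
    nn,l,st,ce=cv2.connectedComponentsWithStats(dark.astype(np.uint8))
    for i in range(1,nn):
        if st[i,4]>60: m=l==i; print('lid',ce[i].round(),st[i,4],np.round(np.nanmedian(P[m],0),4),np.round((np.nanmin(P[m],0)+np.nanmax(P[m],0))/2,4))
    b=F.astype(int); red=(b[...,2]>b[...,1]*1.7)&(abs(P[...,2]-.016)<.006)
    nn,l,st,ce=cv2.connectedComponentsWithStats(red.astype(np.uint8))
    for i in range(1,nn):
        if st[i,4]>150:
            Q=P[l==i]; print('red',ce[i].round(),np.nanmean(Q,0).round(4),cv2.minAreaRect((Q[:,:2]*1000).astype(np.float32)))
E
```

```text
scene
p [ 0.434 -0.249  0.054]
q [ 0.479 -0.313  0.053]
r [ 0.433 -0.374  0.052]
canvas [ 0.445 -0.     0.017]
post [ 0.561 -0.353  0.11 ]
slot4 [ 0.573 -0.077  0.025]
slot0 [ 0.538 -0.315  0.027]
board1 [0.48  0.298 0.098]
board2 [0.547 0.301 0.11 ]
base [0.504 0.169 0.013]
handle [ 0.488  0.49  -0.   ]
brush [0.76  0.034 0.1  ]
can [ 0.752 -0.102  0.149]
bot [ 0.748 -0.216  0.151]
yel [0.749 0.221 0.097]
red [448. 269.] [0.9238 0.1012 0.0139] ((923.7833862304688, 101.03034973144531), (35.18370819091797, 34.44514465332031), 88.57758331298828)
side
p [ 0.428 -0.246  0.054]
q [ 0.473 -0.304  0.055]
r [ 0.427 -0.363  0.054]
canvas [0.438 0.013 0.018]
board [0.51  0.278 0.094]
base [0.578 0.403 0.012]
lid [367. 161.] 61 [ 0.4731 -0.2999  0.0547] [ 0.4729 -0.3036  0.0536]
lid [381. 172.] 76 [ 0.4292 -0.2392  0.0547] [ 0.4293 -0.2443  0.0534]
red [331.  47.] [ 0.7511 -1.6649  0.018 ] ((749.4223022460938, -1742.6597900390625), (104.39041900634766, 440.6265563964844), 5.759929656982422)
red [431.  53.] [ 0.1682 -1.6042  0.0187] ((163.72486877441406, -1668.5546875), (300.9244384765625, 171.74459838867188), 84.56507873535156)
red [374. 234.] [0.4368 0.0038 0.0166] ((437.093017578125, 2.5302505493164062), (47.27935028076172, 75.35218048095703), 67.44099426269531)
```

View pics/easel_scene.png

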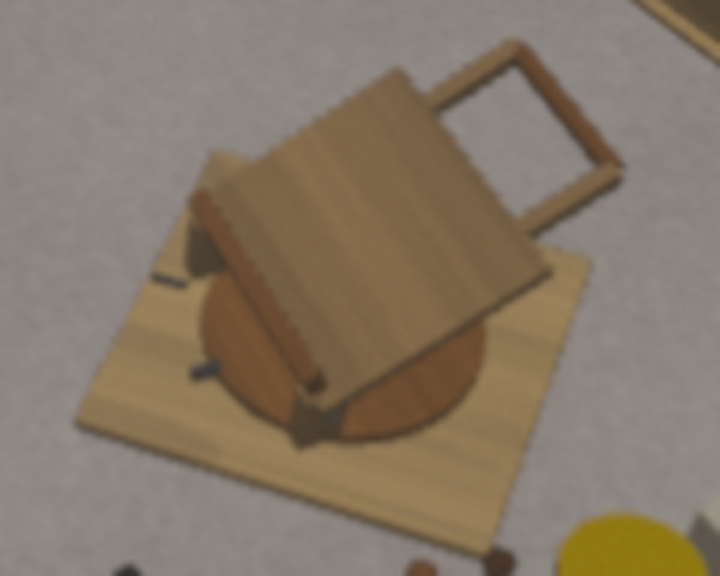

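View pics/caddy_scene.png

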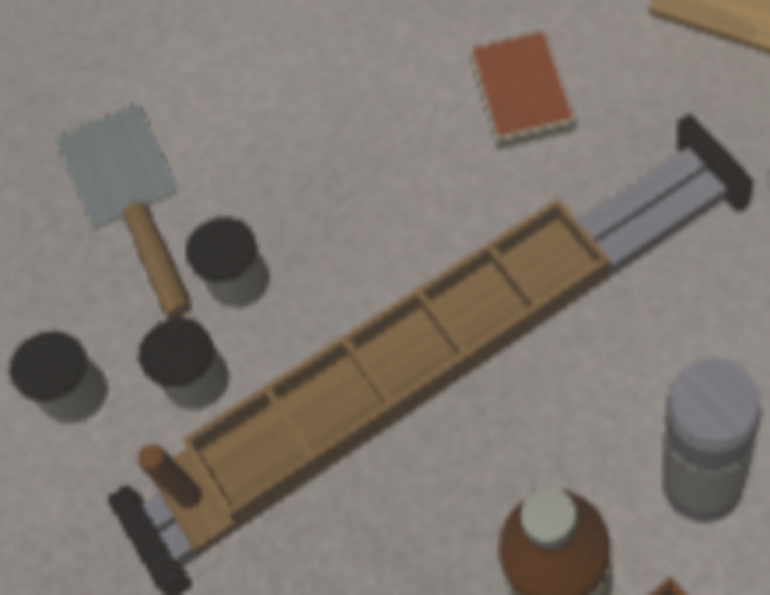

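```bash
python3 - <<'E'
from h import *
c=load('scene0.png')
def e(s,off,L,z): return rayz(c,[(x/s-.4+off[0],y/s-.4+off[1]) for x,y in L],z)
f=lambda a:print(np.round(a,4).tolist())
B=e(4.8,(300,55),[(215,155),(78,422),(490,550),(592,262)],.012); f(B); f(B.mean(0)); 
d=(B[3]+B[2]-B[0]-B[1])/2; print('base',np.linalg.norm(d),np.degrees(np.arctan2(d[1],d[0])),np.linalg.norm(B[0]-B[1]),np.linalg.norm(B[3]-B[2]))
print('mark,pointer'); f(e(4.8,(300,55),[(168,280)],.012)); f(e(4.8,(300,55),[(205,370)],.018))
C=e(3.5,(130,140),[(187,438),(233,520),(608,262),(558,203)],.048); f(C); f(C.mean(0)); d=(C[2]+C[3]-C[0]-C[1])/2; print('caddy',np.linalg.norm(d),np.degrees(np.arctan2(d[1],d[0])))
print('post');f(e(3.5,(130,140),[(151,457)],.112))
print('pots');f(e(3.5,(130,140),[(222,249),(178,351),(50,367)],.055))
C=e(3.5,(130,140),[(473,46),(544,32),(573,123),(499,137)],.016);f(C);f(C.mean(0)); d=C[3]+C[2]-C[0]-C[1]; print('canvas',np.degrees(np.arctan2(d[1],d[0])),np.linalg.norm(d)/2)
# board plane from depth
P=cloud(c).reshape(400,640,3)
m=np.zeros((400,640),np.uint8); q=np.array([(235,195),(395,85),(540,265),(345,390)])/4.8+[300,55]
cv2.fillConvexPoly(m,q.astype(int),1); m=cv2.erode(m,np.ones((5,5)))
Q=P[m>0]; Q=Q[Q[:,2]>.06]; A=np.c_[Q[:,:2],np.ones(len(Q))]; w=np.linalg.lstsq(A,Q[:,2],rcond=None)[0]; print('grad',w,np.degrees(np.arctan(np.hypot(*w[:2]))),np.degrees(np.arctan2(w[1],w[0])), Q.mean(0))
E
```

```text
[[0.3506, 0.3385, 0.012], [0.452, 0.1265, 0.012], [0.6718, 0.2353, 0.012], [0.572, 0.4458, 0.012]]
[0.5116, 0.2865, 0.012]
base 0.24567712265053177 26.09827089289041 0.2349962514094584 0.23284687089115264
mark,pointer
[[0.4076, 0.2417, 0.012]]
[[0.4769, 0.2047, 0.018]]
[[0.529, -0.3382, 0.048], [0.5923, -0.3457, 0.048], [0.6126, -0.0612, 0.048], [0.5547, -0.0563, 0.048]]
[0.5722, -0.2003, 0.048]
caddy 0.28414252268586876 85.36535020072962
post
[[0.558, -0.3578, 0.112]]
pots
[[0.4342, -0.249, 0.055], [0.4785, -0.3107, 0.055], [0.4336, -0.3766, 0.055]]
[[0.3873, -0.0028, 0.016], [0.4137, 0.0469, 0.016], [0.4939, 0.0079, 0.016], [0.4665, -0.0411, 0.016]]
[0.4403, 0.0027, 0.016]
canvas -25.87638236367864 0.08854635903950507
grad [ 0.15085317  0.42703483 -0.10232402] 24.365615455111747 70.5438606178616 [0.51829874 0.29051997 0.09992514]
```

```bash
python3 - <<'E'
from h import *
go([.48,-.31,.30],[180,0,-94.6])
E
```

```text
shift [-18.64  12.08  -2.59] turn [ 2.000e-02  1.000e-02 -1.724e+01]
```

```bash
python3 -m pendant '[[[-0.777,0.503,-0.108,0,0,0,1],[-0.777,0.503,-0.108,0,0,0,1],[-0.777,0.503,-0.108,0,0,0,1],[-0.777,0.503,-0.108,0,0,0,1],[-0.777,0.503,-0.108,0,0,0,1],[-0.777,0.503,-0.108,0,0,0,1],[-0.777,0.503,-0.108,0,0,0,1],[-0.777,0.503,-0.108,0,0,0,1]]]' && python3 -m pendant '[[[-0.777,0.503,-0.108,0,0,0,1],[-0.777,0.503,-0.108,0,0,0,1],[-0.777,0.503,-0.108,0,0,0,1],[-0.777,0.503,-0.108,0,0,0,1],[-0.777,0.503,-0.108,0,0,0,1],[-0.777,0.503,-0.108,0,0,0,1],[-0.777,0.503,-0.108,0,0,0,1],[-0.777,0.503,-0.108,0,0,0,1]]]' && python3 -m pendant '[[[-0.777,0.503,-0.108,0,0,0,1],[-0.777,0.503,-0.108,0,0,0,1],[-0.777,0.503,-0.108,0,0,0,1],[-0.777,0.503,-0.108,0,0,0,1],[-0.777,0.503,-0.108,0,0,0,1],[-0.777,0.503,-0.108,0,0,0,1],[-0.777,0.503,-0.108,0,0,0,1],[-0.777,0.503,-0.108,0,0,0,1]]]' && python3 -m pendant '[[[0,0,0,0,0,-1,1],[0,0,0,0,0,-1,1],[0,0,0,0,0,-1,1],[0,0,0,0,0,-1,1],[0,0,0,0,0,-1,1],[0,0,0,0,0,-1,1],[0,0,0,0,0,-1,1],[0,0,0,0,0,-1,1]]]' && python3 -m pendant '[[[0,0,0,0,0,-1,1],[0,0,0,0,0,-1,1],[0,0,0,0,0,-1,1],[0,0,0,0,0,-1,1],[0,0,0,0,0,-1,1],[0,0,0,0,0,-1,1],[0,0,0,0,0,-1,1],[0,0,0,0,0,-1,1]]]' | tail -3
cat >> h.py <<'E'
def pots(c,zt=.055):
    P=cloud(c).reshape(400,640,3); F=np.array(c['frame'])
    dark=(F.max(-1)<70)&(abs(P[...,2]-zt)<.009)
    nn,l,st,ce=cv2.connectedComponentsWithStats(dark.astype(np.uint8)); out=[]
    for i in range(1,nn):
        if st[i,4]<100: continue
        v,u=np.where(l==i); Q=rayz(c,np.c_[u,v],zt)[:,:2].astype(np.float32)
        (x,y),rad=cv2.minEnclosingCircle(Q)
        if .018<rad<.03: out.append((round(x,4),round(y,4),round(rad,4)))
    return out
E
python3 - <<'E'
from h import *
c=cap('wrist','wrist1.png'); print(r.get_state()['joints'],T()[:3,3]); print(pots(c)); print(pots(load('scene0.png')))
P=cloud(c).reshape(400,640,3); b=c['frame'].astype(int)
E
```

```text
time_s: 0.95
tcp_pos: [0.2887, -0.5334, 0.2664]
eef_rot: [-180.0, 0.0, -163.5]
contact_force: [-0.1, 0.5, -0.8]
gripper_width: 0.0875
gripper_force: 0.0
time_s: 1.75
tcp_pos: [0.3848, -0.4209, 0.2837]
eef_rot: [-180.0, 0.0, -163.5]
contact_force: [0.6, 0.6, 0.2]
gripper_width: 0.0874
gripper_force: 0.0
time_s: 2.55
tcp_pos: [0.4809, -0.3084, 0.3009]
eef_rot: [-180.0, 0.0, -163.5]
contact_force: [0.1, -0.1, 0.1]
gripper_width: 0.0874
gripper_force: 0.0
time_s: 3.35
tcp_pos: [0.4805, -0.3091, 0.3008]
eef_rot: [-180.0, 0.0, -131.3]
contact_force: [-0.4, 0.9, 0.6]
gripper_width: 0.0875
gripper_force: 0.0
contact_force: [-0.6, 0.5, -0.4]
gripper_width: 0.0874
gripper_force: 0.0
[-1.31401204e+01  9.06122931e+00 -7.99973929e+00 -3.00191596e-03
 -7.28979737e+01  4.02898766e+00] [ 0.48050644 -0.30911071  0.30082667]
[(0.4277, -0.379, 0.0223), (0.4737, -0.3141, 0.0226), (0.4294, -0.2528, 0.0226)]
[(0.435, -0.2494, 0.0244), (0.4795, -0.3113, 0.0244), (0.4322, -0.3771, 0.0239)]
```

View pics/wrist1.png

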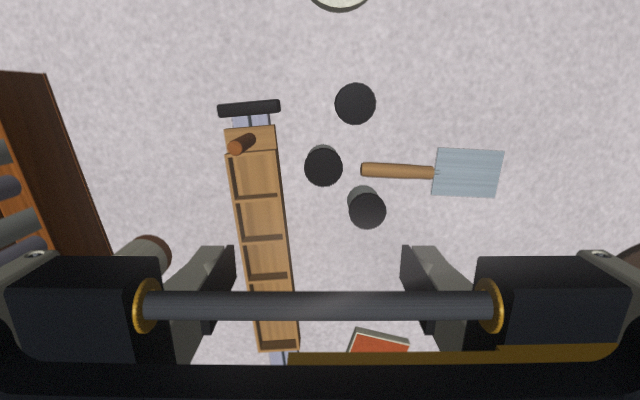

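Wrist view: only three pots (355,103), (323,165), (367,210); the caddy runs down the left with the post at (240,145).

```bash
cat >> h.py <<'E'
def rim(c,bias=(0,0)):
    P=cloud(c).reshape(-1,3); b=np.array(c['frame']).reshape(-1,3).astype(int)
    m=(P[:,2]>.04)&(P[:,2]<.056)&(b[:,2]>b[:,0]+18)&(P[:,0]>.5)&(P[:,0]<.64)&(P[:,1]>-.38)&(P[:,1]<.12)
    v,u=np.divmod(np.where(m)[0],640); Q=rayz(c,np.c_[u,v],.048)[:,:2]
    return Q
E
python3 - <<'E'
from h import *
for n in('scene0.png','wrist1.png','side0.png'):
    c=load(n); Q=rim(c); print(n,len(Q))
    if len(Q)>30: print(cv2.minAreaRect((Q*1000).astype(np.float32)),np.percentile(Q,[2,50,98],axis=0).round(3).tolist())
c=load('wrist1.png'); a=cv2.resize(c['frame'][90:360,200:320],None,fx=2.2,fy=2.2,interpolation=cv2.INTER_CUBIC);
d=cv2.resize(load('side0.png')['frame'][130:250,290:400],None,fx=4.9,fy=4.9,interpolation=cv2.INTER_CUBIC)
o=np.zeros((594,264+539,3),np.uint8); o[:a.shape[0],:264]=a; o[:d.shape[0],264:]=d[:594]; cv2.imwrite('pics/cad2.png',o[:,:800])
go([.431,-.250,.12],[180,0,-94.6])
E
```

```text
scene0.png 1033
((571.2138061523438, -211.1509552001953), (308.25347900390625, 65.25381469726562), 85.10836029052734) [[0.532, -0.345], [0.57, -0.215], [0.611, -0.059]]
wrist1.png 2264
((566.8158569335938, -212.38401794433594), (309.31976318359375, 61.61471939086914), 85.23785400390625) [[0.529, -0.346], [0.567, -0.234], [0.606, -0.06]]
side0.png 550
((567.06689453125, -206.72817993164062), (323.5052490234375, 62.57035446166992), 85.40166473388672) [[0.531, -0.35], [0.568, -0.173], [0.607, -0.049]]
shift [-2.53  2.92  9.04] turn [-0.01 -0.   -1.13]
```

View pics/cad2.png

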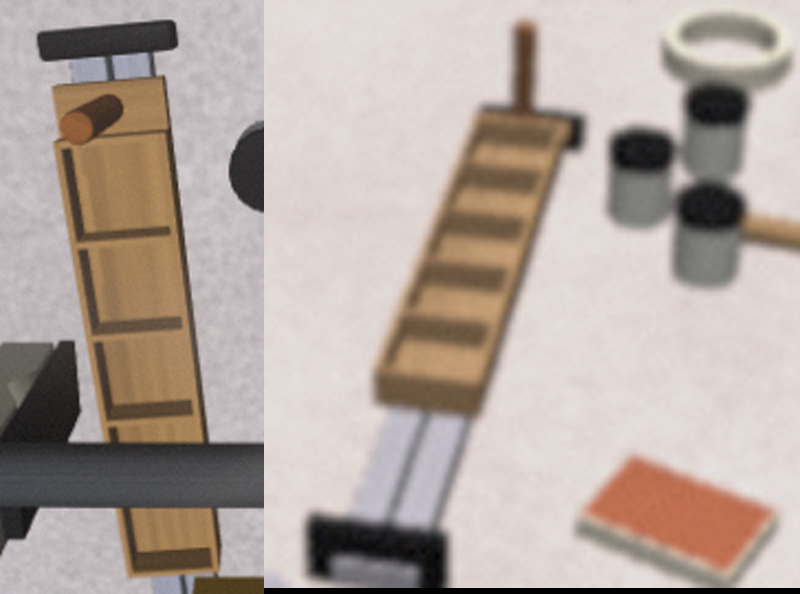

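```bash
python3 -m pendant '[[[0,0,0,0,0,-0.54,1],[0,0,0,0,0,-0.54,1],[-0.4,0.5,1,0,0,0,1],[-0.4,0.5,1,0,0,0,1],[-0.4,0.5,1,0,0,0,1],[-0.4,0.5,1,0,0,0,1],[-0.4,0.4,1,0,0,0,1],[-0.4,0.4,1,0,0,0,1]]]' | head -3; python3 - <<'E'
from h import *
c=cap('wrist'); print(pots(c)); go([.431,-.250,.052],[180,0,-94.8])
E
```

```text
time_s: 5.0
tcp_pos: [0.4287, -0.2563, 0.1801]
eef_rot: [-179.9, -0.0, -95.3]
[(0.4264, -0.3769, 0.0221), (0.4723, -0.3134, 0.0224), (0.4282, -0.2525, 0.022)]
shift [-0.25 -0.26  6.24] turn [ 0.06  0.03 -0.14]
```

```bash
python3 -m pendant '[[[-0.1,-0.1,0.9,0,0,-0.1,1],[-0.1,-0.1,0.9,0,0,0,1],[0,0,0.9,0,0,0,1],[0,0,0.9,0,0,0,1],[0,0,0.9,0,0,0,1],[0,0,0.9,0,0,0,1],[0,0,0.84,0,0,0,1],[0,0,0,0,0,0,1]]]' | sed -n 2,4p;  python3 -m pendant '[[[0,0,0,0,0,0,0],[0,0,0,0,0,0,-1],[0,0,0,0,0,0,-1],[0,0,0,0,0,0,-1],[0,0,0,0,0,0,-1],[0,0,0,0,0,0,-1],[0,0,0,0,0,0,-1],[0,0,0,0,0,0,-1]]]' 15; python3 - <<'E'
from h import *
c=cap('wrist'); print(pots(c)); c=cap('scene'); print('scene',pots(c))
c=cap('side','side2.png'); print('side',pots(c))
print(T()[:3,3],T()[:3,1])
E
```

```text
tcp_pos: [0.4326, -0.2531, 0.0544]
eef_rot: [179.8, 0.0, -94.9]
contact_force: [-0.0, -0.6, 0.6]
time_s: 6.65
tcp_pos: [0.4328, -0.2538, 0.0557]
eef_rot: [180.0, 0.0, -94.9]
contact_force: [-3.3, 1.3, 5.6]
gripper_width: 0.0455
gripper_force: 15.0
[(0.4275, -0.3708, 0.0212), (0.4719, -0.3133, 0.0227), (0.4333, -0.2603, 0.0276)]
scene [(0.4792, -0.3113, 0.0241), (0.4327, -0.3759, 0.0242)]
side [(0.4336, -0.2407, 0.0265)]
[ 0.43279067 -0.25377382  0.05570715] [-9.96413896e-01  8.46083973e-02  8.75616989e-04]
```

```bash
python3 -m pendant '[[[0,0,0,0,0,0,0],[0,0,0,0,0,0,1],[0,0,0,0,0,0,1],[0,0,0,0,0,0,1],[0,0,-1,0,0,0,1],[0,0,-1,0,0,0,1],[0,0,-1,0,0,0,1],[0,0,-1,0,0,0,1]]]' >/dev/null;  python3 -m pendant '[[[0,0,-1,0,0,0,1],[0,0,-1,0,0,0,1],[0,0,-1,0,0,0,1],[0,0,-1,0,0,0,1],[0,0,-1,0,0,0,1],[0,0,0,0,0,0,1],[0,0,0,0,0,0,1],[0,0,0,0,0,0,1]]]' | sed -n 2,3p; python3 - <<'E'
from h import *
c=cap('wrist','wrist3.png'); print(pots(c)); c=cap('scene','scene3.png'); print('scene',pots(c))
for n in('scene3.png','wrist3.png'): Q=rim(load(n)); print(n,cv2.minAreaRect((Q*1000).astype(np.float32)))
go([.474,-.312,.20]); print(T()[:3,3])
E
```

```text
tcp_pos: [0.4329, -0.2536, 0.2348]
eef_rot: [179.9, 0.0, -94.9]
[(0.4267, -0.3773, 0.0224), (0.4727, -0.3132, 0.0224), (0.433, -0.2519, 0.0224)]
scene [(0.4386, -0.2508, 0.0243), (0.4792, -0.3113, 0.0241), (0.4329, -0.3768, 0.0244)]
scene3.png ((571.191650390625, -211.180419921875), (308.20037841796875, 64.83280944824219), 85.29329681396484)
wrist3.png ((565.566162109375, -212.56324768066406), (308.1710510253906, 63.158241271972656), 85.26557159423828)
shift [ 2.73 -2.3   1.73] 
[ 0.4329095  -0.25364576  0.23471399]
```

```bash
python3 -m pendant '[[[0,0,0,0,0,1,1],[0,0,0,0,0,1,1],[0,0,0,0,0,1,1],[0,0,0,0,0,1,1],[0,0,0,0,0,1,1],[0,0,0,0,0,1,1],[0,0,0,0,0,1,1],[0,0,0,0,0,1,1]]]' >/dev/null;  python3 -m pendant '[[[0,0,0,0,0,1,1],[0,0,0,0,0,1,1],[0,0,0,0,0,1,1],[0,0,0,0,0,1,1],[0,0,0,0,0,1,1],[0,0,0,0,0,1,1],[0,0,0,0,0,1,1],[0,0,0,0,0,1,1]]]'>/dev/null;  python3 -m pendant '[[[0,0,0,0,0,1,1],[0,0,0,0,0,1,1],[0,0,0,0,0,1,1],[0,0,0,0,0,1,1],[0,0,0,0,0,1,1],[0,0,0,0,0,1,1],[0,0,0,0,0,0.4,1],[0,0,0,0,0,0,1]]]' | sed -n 2,3p; python3 - <<'E'
from h import *
c=cap('wrist','wrist4.png'); print(pots(c)); print(T()[:3,3])
Q=rim(c); print(cv2.minAreaRect((Q*1000).astype(np.float32)))
go([.4735,-.313,.055])
E
```

```text
tcp_pos: [0.4331, -0.2537, 0.2352]
eef_rot: [180.0, -0.1, 175.6]
[(0.4313, -0.25, 0.0224), (0.4249, -0.3758, 0.0231), (0.4713, -0.3111, 0.0229)]
[ 0.43317345 -0.25374486  0.23523073]
((543.5665893554688, -224.69496154785156), (268.53973388671875, 26.331714630126953), 85.5913314819336)
shift [-2.24 -2.8   9.01]
```

```bash
python3 -m pendant '[[[-0.74,-0.92,0.5,0,0,0,1],[-0.74,-0.92,0.5,0,0,0,1],[-0.73,-0.91,0.9,0,0,0,1],[0,0,1,0,0,0,1],[0,0,1,0,0,0,1],[0,0,1,0,0,0,1],[0,0,1,0,0,0,1],[0,0,1,0,0,0,1]]]' >/dev/null;  python3 -m pendant '[[[0,0,1,0,0,0,1],[0,0,1,0,0,0,1],[0,0,0.1,0,0,0,1],[0,0,0,0,0,0,1],[0,0,0,0,0,0,-1],[0,0,0,0,0,0,-1],[0,0,0,0,0,0,-1],[0,0,0,0,0,0,-1]]]' 15 ;  python3 -m pendant '[[[0,0,0,0,0,0,-1],[0,0,0,0,0,0,-1],[0,0,-1,0,0,0,-1],[0,0,-1,0,0,0,-1],[0,0,-1,0,0,0,-1],[0,0,-1,0,0,0,-1],[0,0,-1,0,0,0,-1],[0,0,0,0,0,0,-1]]]'; python3 - <<'E'
from h import *
mid=np.array([.5664,-.2013]); h=np.radians(85.3); d=np.array([np.cos(h),np.sin(h)])
for i in range(5): print(i,mid+d*.057*(i-2))
go(list(mid+d*.057)+[.155],[180,0,-94.7])
E
```

```text
time_s: 12.55
tcp_pos: [0.4734, -0.3121, 0.0562]
eef_rot: [-180.0, 0.1, 175.6]
contact_force: [-0.1, -0.9, 0.4]
gripper_width: 0.0613
gripper_force: 0.0
time_s: 13.35
tcp_pos: [0.4745, -0.3126, 0.1583]
eef_rot: [-179.9, 0.3, 175.6]
contact_force: [0.4, -0.5, -1.5]
gripper_width: 0.046
gripper_force: 15.0
0 [ 0.55705901 -0.31491666]
1 [ 0.56172951 -0.25810833]
2 [ 0.5664 -0.2013]
3 [ 0.57107049 -0.14449167]
4 [ 0.57574099 -0.08768334]
shift [-4.17  8.75  0.17] turn [ -0.06   0.03 -22.43]
```

```bash
python3 -m pendant '[[[-0.52,0.99,0,0,0,0,-1],[-0.52,0.99,0,0,0,0,-1],[-0.52,0.99,0,0,0,0,-1],[-0.52,0.99,0,0,0,0,-1],[-0.52,0.99,0,0,0,0,-1],[-0.52,0.99,0,0,0,0,-1],[-0.52,0.99,0,0,0,0,-1],[-0.52,0.99,0,0,0,0,-1]]]' >/dev/null;  python3 -m pendant '[[[0,0.8,0,0,0,0,-1],[0,0,0,0,0,-1,-1],[0,0,0,0,0,-1,-1],[0,0,0,0,0,-1,-1],[0,0,0,0,0,-1,-1],[0,0,0,0,0,-1,-1],[0,0,0,0,0,-1,-1],[0,0,0,0,0,-1,-1]]]'>/dev/null;  python3 -m pendant '[[[0,0,0,0,0,-1,-1],[0,0,0,0,0,-1,-1],[0,0,0,0,0,-1,-1],[0,0,0,0,0,-1,-1],[0,0,0,0,0,-1,-1],[0,0,0,0,0,-1,-1],[0,0,0,0,0,-1,-1],[0,0,0,0,0,-1,-1]]]' > /dev/null;  python3 -m pendant '[[[0,0,0,0,0,-1,-1],[0,0,0,0,0,-1,-1],[0,0,0,0,0,-1,-1],[0,0,0,0,0,-1,-1],[0,0,0,0,0,-1,-1],[0,0,0,0,0,-1,-1],[0,0,0,0,0,-1,-1],[0,0,0,0,0,-0.4,-1]]]'| sed -n 2,4p; python3 - <<'E'
from h import *
go([.5711,-.1445,.155],[180,0,-94.7])
E
```

```text
tcp_pos: [0.5687, -0.1445, 0.155]
eef_rot: [179.9, 0.0, -94.7]
contact_force: [0.6, -0.0, 0.3]
shift [-0.01 -0.12 -0.  ] turn [ 0.02  0.   -0.01]
```

```bash
python3 -m pendant '[[[0,-0.12,0,0,0,0,-1],[0,0,0.8,0,0,0,-1],[0,0,0.7,0,0,0,-1],[0,0,0.5,0,0,0,-1],[0,0,0.3,0,0,0,-1],[0,0,0.3,0,0,0,-1],[0,0,0.3,0,0,0,-1],[0,0,0,0,0,0,-1]]]'|sed -n 2,4p;python3 - <<'E'
from h import *
cap('side','side5.png'); f=cap('scene')['frame'];s=load('side5.png')['frame']
a=cv2.resize(s[120:250,280:420],(560,520)); cv2.imwrite('pics/s5.png',a)
E
```

```text
tcp_pos: [0.5716, -0.1448, 0.0969]
eef_rot: [179.9, -0.0, -94.9]
contact_force: [0.3, 0.0, -1.8]
```

View pics/s5.png

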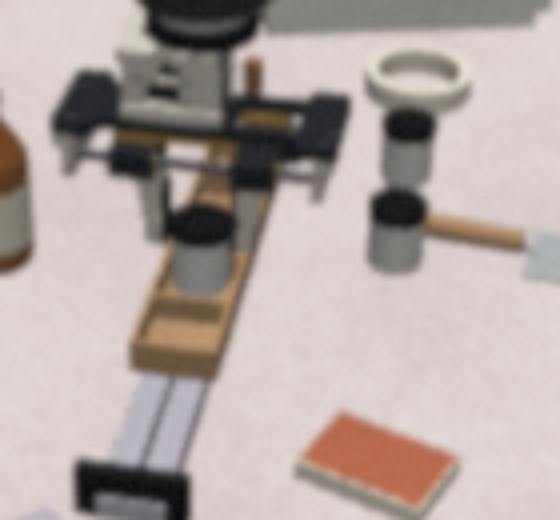

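The side view shows the pot (200,255) entering the fourth compartment with no contact force. I'll lower it and release.

```bash
python3 -m pendant '[[[0,0,0.3,0,0,0,-1],[0,0,0.3,0,0,0,-1],[0,0,0,0,0,0,-1],[0,0,0,0,0,0,0],[0,0,0,0,0,0,0.4],[0,0,0,0,0,0,0.7],[0,0,0,0,0,0,1],[0,0,0,0,0,0,1]]]'|sed -n 2,5p; python3 -m pendant '[[[0,0,-1,0,0,0,1],[0,0,-1,0,0,0,1],[0,0,-1,0,0,0,1],[0,0,-1,0,0,0,1],[0,0,-1,0,0,0,1],[0,0,-1,0,0,0,1],[0,0,-0.5,0,0,0,1],[0,0,0,0,0,0,1]]]'|sed -n 2,5p; python3 - <<'E'
from h import *
c=cap('wrist'); print(pots(c),pots(c,.083)); c=cap('scene'); print('scene',pots(c),pots(c,.083))
go([.4333,-.2502,.215])
E
```

```text
tcp_pos: [0.5721, -0.1448, 0.0858]
eef_rot: [-180.0, 0.0, -94.8]
contact_force: [0.3, 0.1, 0.4]
gripper_width: 0.0718
tcp_pos: [0.5727, -0.1448, 0.217]
eef_rot: [-179.8, 0.0, -94.8]
contact_force: [-0.2, 0.2, -0.7]
gripper_width: 0.0876
[(0.4359, -0.2499, 0.0234)] [(0.7266, -0.2123, 0.0281), (0.5721, -0.147, 0.0228)]
scene [(0.4386, -0.2507, 0.0238), (0.4329, -0.3773, 0.0244)] [(0.578, -0.1473, 0.0225)]
shift [ 5.84  6.44 -0.01]
```

```bash
python3 -m pendant '[[[0.83,0.92,0,0,0,0,1],[0.83,0.92,0,0,0,0,1],[0.83,0.92,0,0,0,0,1],[0.83,0.92,0,0,0,0,1],[0.83,0.92,0,0,0,0,1],[0.83,0.92,0,0,0,0,1],[0.86,0.92,0,0,0,0,1],[0,0,0,0,0,0,1]]]'>/dev/null; python3 -m pendant '[[[0,0,1,0,0,0,1],[0,0,1,0,0,0,1],[0,0,1,0,0,0,1],[0,0,1,0,0,0,1],[0,0,1,0,0,0,1],[0,0,1,0,0,0,1],[0,0,1,0,0,0,1],[0,0,1,0,0,0,1]]]'|sed -n 2,5p; python3 -m pendant '[[[0,0,0,0,0,0,1],[0,0,0,0,0,0,-1],[0,0,0,0,0,0,-1],[0,0,0,0,0,0,-1],[0,0,0,0,0,0,-1],[0,0,0,0,0,0,-1],[0,0,0,0,0,0,-1],[0,0,0,0,0,0,-1]]]' ; python3 -m pendant '[[[0,0,-1,0,0,0,-1],[0,0,-1,0,0,0,-1],[0,0,-1,0,0,0,-1],[0,0,-1,0,0,0,-1],[0,0,-1,0,0,0,-1],[0,0,0,0,0,0,-1],[0,0,0,0,0,0,-1],[0,0,0,0,0,0,-1]]]'; python3 - <<'E'
from h import *
go([.5664,-.2013,.155],[180,0,-94.7])
E
```

```text
tcp_pos: [0.4333, -0.2503, 0.0544]
eef_rot: [180.0, 0.0, -94.9]
contact_force: [0.1, -0.7, -0.4]
gripper_width: 0.088
time_s: 21.55
tcp_pos: [0.4338, -0.2504, 0.0559]
eef_rot: [-180.0, -0.0, -94.8]
contact_force: [-2.1, 1.2, 4.5]
gripper_width: 0.0457
gripper_force: 15.0
time_s: 22.35
tcp_pos: [0.433, -0.2501, 0.1546]
eef_rot: [179.9, 0.0, -94.9]
contact_force: [-0.5, 1.0, -1.3]
gripper_width: 0.0455
gripper_force: 15.0
shift [-3.   -6.44 -0.03] turn [ 0.02  0.01 -0.04]
```

```bash
python3 -m pendant '[[[-0.42,-0.92,0,0,0,0,-1],[-0.42,-0.92,0,0,0,0,-1],[-0.42,-0.92,0,0,0,0,-1],[-0.42,-0.92,0,0,0,0,-1],[-0.42,-0.92,0,0,0,0,-1],[-0.42,-0.92,0,0,0,0,-1],[-0.44,-0.92,0,0,0,0,-1],[0,0,0,0,0,0,-1]]]'|sed -n 2,3p; python3 -m pendant '[[[0,0,0.8,0,0,0,-1],[0,0,0.7,0,0,0,-1],[0,0,0.5,0,0,0,-1],[0,0,0.3,0,0,0,-1],[0,0,0.3,0,0,0,-1],[0,0,0.3,0,0,0,-1],[0,0,0,0,0,0,-1],[0,0,0,0,0,0,-1]]]'|sed -n 2,4p
```

```text
tcp_pos: [0.5703, -0.2008, 0.1546]
eef_rot: [180.0, -0.0, -94.7]
tcp_pos: [0.5672, -0.2023, 0.0978]
eef_rot: [-180.0, -0.0, -94.8]
contact_force: [-0.0, -0.2, -0.9]
```

```bash
python3 -m pendant '[[[0,0,0.3,0,0,0,-1],[0,0,0.3,0,0,0,-1],[0,0,0,0,0,0,-1],[0,0,0,0,0,0,0],[0,0,0,0,0,0,0.4],[0,0,0,0,0,0,0.7],[0,0,0,0,0,0,1],[0,0,0,0,0,0,1]]]'|sed -n 2,5p; python3 -m pendant '[[[0,0,-1,0,0,0,1],[0,0,-1,0,0,0,1],[0,0,-1,0,0,0,1],[0,0,-1,0,0,0,1],[0,0,-1,0,0,0,1],[0,0,-1,0,0,0,1],[0,0,-0.5,0,0,0,1],[0,0,0,0,0,0,1]]]'|sed -n 2,5p; python3 - <<'E'
from h import *
c=cap('wrist'); print(pots(c),pots(c,.083)); c=cap('scene'); print('scene',pots(c),pots(c,.083))
go([.4275,-.3758,.215])
E
```

```text
tcp_pos: [0.5672, -0.2022, 0.0858]
eef_rot: [-180.0, -0.0, -94.8]
contact_force: [0.1, 0.3, -0.5]
gripper_width: 0.072
tcp_pos: [0.5678, -0.2023, 0.2171]
eef_rot: [-179.8, -0.0, -94.8]
contact_force: [-0.7, 0.8, -0.8]
gripper_width: 0.0874
[] [(0.5674, -0.2038, 0.0228), (0.722, -0.2149, 0.0242), (0.5722, -0.1482, 0.0231)]
scene [(0.4324, -0.3759, 0.024)] [(0.5802, -0.1457, 0.0219), (0.5748, -0.2023, 0.0215)]
shift [ 9.25  6.2  -0.01]
```

```bash
python3 -m pendant '[[[0.925,0.62,0,0,0,0,1],[0.925,0.62,0,0,0,0,1],[0.925,0.62,0,0,0,0,1],[0.925,0.62,0,0,0,0,1],[0.925,0.62,0,0,0,0,1],[0.925,0.62,0,0,0,0,1],[0.925,0.62,0,0,0,0,1],[0.925,0.62,0,0,0,0,1]]]'>/dev/null; python3 -m pendant '[[[0.925,0.62,0,0,0,0,1],[0.925,0.62,0,0,0,0,1],[0,0,1,0,0,0,1],[0,0,1,0,0,0,1],[0,0,1,0,0,0,1],[0,0,1,0,0,0,1],[0,0,1,0,0,0,1],[0,0,1,0,0,0,1]]]'|sed -n 2,5p; python3 -m pendant '[[[0,0,1,0,0,0,1],[0,0,1,0,0,0,1],[0,0,0,0,0,0,1],[0,0,0,0,0,0,-1],[0,0,0,0,0,0,-1],[0,0,0,0,0,0,-1],[0,0,0,0,0,0,-1],[0,0,0,0,0,0,-1]]]'; python3 -m pendant '[[[0,0,0,0,0,0,-1],[0,0,0,0,0,0,-1],[0,0,-1,0,0,0,-1],[0,0,-1,0,0,0,-1],[0,0,-1,0,0,0,-1],[0,0,-1,0,0,0,-1],[0,0,-1,0,0,0,-1],[0,0,0,0,0,0,-1]]]'; python3 - <<'E'
from h import *
go([.5617,-.2581,.155],[180,0,-94.7])
E
```

```text
tcp_pos: [0.427, -0.3757, 0.0934]
eef_rot: [179.9, 0.1, -94.9]
contact_force: [0.2, 0.6, 0.2]
gripper_width: 0.0878
time_s: 28.05
tcp_pos: [0.4282, -0.3762, 0.0562]
eef_rot: [-179.9, -0.0, -94.8]
contact_force: [0.1, -0.1, -0.2]
gripper_width: 0.0533
gripper_force: 0.0
time_s: 28.85
tcp_pos: [0.4293, -0.3768, 0.1582]
eef_rot: [-179.8, -0.1, -94.8]
contact_force: [-0.2, -0.3, -1.7]
gripper_width: 0.0455
gripper_force: 15.0
shift [-6.47 -6.1   0.18] turn [-0.06 -0.03 -0.03]
```

```bash
python3 -m pendant '[[[-0.92,-0.87,0,0,0,0,-1],[-0.92,-0.87,0,0,0,0,-1],[-0.92,-0.87,0,0,0,0,-1],[-0.92,-0.87,0,0,0,0,-1],[-0.92,-0.87,0,0,0,0,-1],[-0.92,-0.87,0,0,0,0,-1],[-0.94,-0.88,0,0,0,0,-1],[0,0,0,0,0,0,-1]]]'|sed -n 2,3p; python3 -m pendant '[[[0,0,0.8,0,0,0,-1],[0,0,0.7,0,0,0,-1],[0,0,0.5,0,0,0,-1],[0,0,0.4,0,0,0,-1],[0,0,0.3,0,0,0,-1],[0,0,0.3,0,0,0,-1],[0,0,0,0,0,0,-1],[0,0,0,0,0,0,-1]]]'|sed -n 2,4p
```

```text
tcp_pos: [0.562, -0.2558, 0.1542]
eef_rot: [180.0, 0.0, -94.7]
tcp_pos: [0.5604, -0.2577, 0.0957]
eef_rot: [180.0, -0.0, -94.8]
contact_force: [0.4, -0.4, -0.2]
```

```bash
python3 -m pendant '[[[0,0,0.3,0,0,0,-1],[0,0,0.2,0,0,0,-1],[0,0,0,0,0,0,-1],[0,0,0,0,0,0,0],[0,0,0,0,0,0,0.4],[0,0,0,0,0,0,0.7],[0,0,0,0,0,0,1],[0,0,0,0,0,0,1]]]'|sed -n 2,5p; python3 -m pendant '[[[0,0,-1,0,0,0,1],[0,0,-1,0,0,0,1],[0,0,-1,0,0,0,1],[0,0,-1,0,0,0,1],[0,0,-1,0,0,0,1],[0,0,-1,0,0,0,1],[0,0,-0.5,0,0,0,1],[0,0,0,0,0,0,1]]]'|sed -n 2,5p; python3 - <<'E'
from h import *
c=cap('wrist','wrist6.png'); print(pots(c),pots(c,.083)); c=cap('scene','scene6.png'); print('scene',pots(c),pots(c,.083))
Q=cloud(load('wrist6.png')); Q=Q[(Q[:,2]>.095)&(Q[:,2]<.125)&(abs(Q[:,0]-.555)<.03)&(abs(Q[:,1]+.36)<.03)]; print('post',len(Q),np.median(Q,0))
go([.5534,-.3593,.215],[180,0,-94.7])
E
```

```text
tcp_pos: [0.5605, -0.2577, 0.0858]
eef_rot: [-180.0, -0.0, -94.8]
contact_force: [-0.7, -0.6, 0.0]
gripper_width: 0.072
tcp_pos: [0.5611, -0.2578, 0.2171]
eef_rot: [-179.8, -0.0, -94.8]
contact_force: [0.1, -0.1, -1.1]
gripper_width: 0.0878
[] [(0.5601, -0.2615, 0.0228), (0.5671, -0.2052, 0.0236), (0.5724, -0.1374, 0.0193)]
scene [] [(0.5769, -0.1456, 0.0235), (0.5732, -0.2017, 0.023), (0.5664, -0.2597, 0.0217)]
post 430 [ 0.55541679 -0.35823678  0.10901658]
shift [ 5.1  -0.1  -0.01] turn [ 0.01  0.01 -0.04]
```

View pics/wrist6.png

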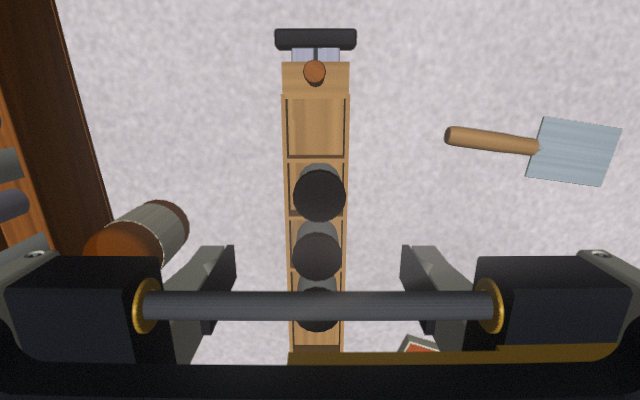

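Three pots stand in compartments 1–3; the post top is at (315,72). Next I grip the post.

```bash
python3 -m pendant '[[[0.85,-0.03,0,0,0,0,1],[0.85,-0.03,0,0,0,0,1],[0.85,-0.03,0,0,0,0,1],[0.85,-0.03,0,0,0,0,1],[0.85,-0.03,0,0,0,0,1],[0.82,0,0,0,0,0,1],[0,0,0.9,0,0,0,1],[0,0,1,0,0,0,1]]]'>/dev/null; python3 -m pendant '[[[0,0,1,0,0,0,1],[0,0,1,0,0,0,1],[0,0,1,0,0,0,1],[0,0,0.9,0,0,0,1],[0,0,0,0,0,0,1],[0,0,0,0,0,0,-0.3],[0,0,0,0,0,0,-0.7],[0,0,0,0,0,0,-1]]]' 30|sed -n 2,6p; python3 -m pendant '[[[0,0,0,0,0,0,-1],[0,0,0,0,0,0,-1],[0,0,0,0,0,0,-1],[0,0,0,0,0,0,-1],[0,0,0,0,0,0,-1],[0,0,0,0,0,0,-1],[0,0,0,0,0,0,-1],[0,0,0,0,0,0,-1]]]'
```

```text
tcp_pos: [0.5555, -0.3593, 0.1009]
eef_rot: [-179.9, -0.0, -94.8]
contact_force: [1.4, 0.1, 0.7]
gripper_width: 0.069
gripper_force: 0.0
time_s: 34.55
tcp_pos: [0.5553, -0.359, 0.0996]
eef_rot: [-180.0, -0.0, -94.8]
contact_force: [2.0, 0.5, -2.1]
gripper_width: 0.0155
gripper_force: 30.0
```

```bash
python3 -m pendant '[[[-0.15,0,0,0,0,0,-1],[-0.3,0,0,0,0,0,-1],[-0.4,0,0,0,0,0,-1],[-0.5,0,0,0,0,0,-1],[-0.5,0,0,0,0,0,-1],[-0.5,0,0,0,0,0,-1],[-0.5,0,0,0,0,0,-1],[-0.5,0,0,0,0,0,-1]]]'|sed -n 2,4p; python3 -m pendant '[[[-0.5,0,0,0,0,0,-1],[-0.5,0,0,0,0,0,-1],[-0.5,0,0,0,0,0,-1],[-0.4,0,0,0,0,0,-1],[-0.3,0,0,0,0,0,-1],[-0.2,0,0,0,0,0,-1],[-0.15,0,0,0,0,0,-1],[-0.1,0,0,0,0,0,-1]]]' |sed -n 2,4p;python3 - <<'E'
from h import *
d=T()[:3,3]-[.5553,-.359,.0996]; print(np.linalg.norm(d[:2]),r.get_state()['contact_force'])
E
```

```text
tcp_pos: [0.5609, -0.2917, 0.0996]
eef_rot: [-180.0, -0.0, -94.8]
contact_force: [2.7, -4.0, -4.1]
tcp_pos: [0.5647, -0.2459, 0.1003]
eef_rot: [180.0, -0.5, -94.8]
contact_force: [3.8, -45.8, -9.6]
0.1134630755053995 [  3.84723046 -45.80557649  -9.64976935]
```

```bash
python3 -m pendant '[[[0.2,0,0,0,0,0,-1],[0.1,0,0,0,0,0,-1],[0,0,0,0,0,0,-1],[0,0,0,0,0,0,0],[0,0,0,0,0,0,1],[0,0,0,0,0,0,1],[0,0,0,0,0,0,1],[0,0,0,0,0,0,1]]]'|sed -n 2,4p; python3 -m pendant '[[[0,0,-1,0,0,0,1],[0,0,-1,0,0,0,1],[0,0,-1,0,0,0,1],[0,0,-1,0,0,0,1],[0,0,-1,0,0,0,1],[0,0,-1,0,0,0,1],[0,0,-1,0,0,0,1],[0,0,0,0,0,0,1]]]' |sed -n 2,4p;python3 - <<'E'
from h import *
c=cap('wrist','wrist7.png'); print(pots(c),pots(c,.083)); c=cap('scene','scene7.png'); print('scene',pots(c),pots(c,.083))
Q=rim(load('scene7.png')); print(cv2.minAreaRect((Q*1000).astype(np.float32)))
a=cv2.resize(c['frame'][55:315,130:440],(775,650))[:600]; cv2.imwrite('pics/s7.png',a)
E
```

```text
tcp_pos: [0.5643, -0.245, 0.0995]
eef_rot: [180.0, 0.0, -94.8]
contact_force: [0.6, -0.5, 1.3]
tcp_pos: [0.5657, -0.2457, 0.2428]
eef_rot: [-179.7, -0.1, -94.8]
contact_force: [0.8, 0.6, 0.6]
[] [(0.7203, -0.2121, 0.0238), (0.5691, -0.1559, 0.0231), (0.5757, -0.0963, 0.0232)]
scene [] [(0.5853, -0.0384, 0.023), (0.5809, -0.0949, 0.0233), (0.5743, -0.1518, 0.0235)]
((579.956787109375, -103.66238403320312), (309.84716796875, 64.27244567871094), 85.27318572998047)
```

View pics/s7.png

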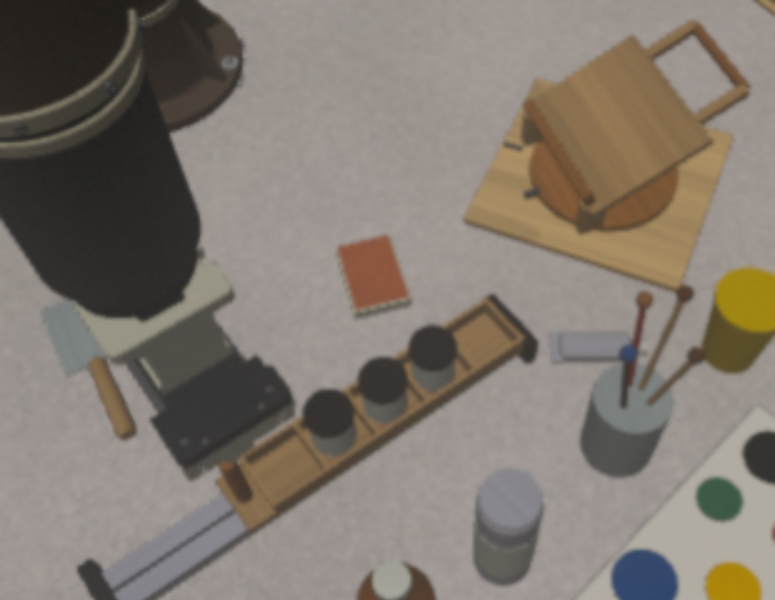

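The caddy's far end is against the black stop (515,325), the pots are upright, and the canvas is at (373,275). The canvas comes next.

```bash
python3 -m pendant '[[[0,0,0,0,0,-1,1],[0,0,0,0,0,-1,1],[0,0,0,0,0,-1,1],[0,0,0,0,0,-1,1],[0,0,0,0,0,-1,1],[0,0,0,0,0,-1,1],[0,0,0,0,0,-1,1],[0,0,0,0,0,-1,1]]]' >/dev/null;  python3 -m pendant '[[[0,0,0,0,0,-1,1],[0,0,0,0,0,-1,1],[0,0,0,0,0,-1,1],[0,0,0,0,0,-1,1],[0,0,0,0,0,-1,1],[0,0,0,0,0,-1,1],[0,0,0,0,0,-1,1],[0,0,0,0,0,-1,1]]]'>/dev/null; python3 -m pendant '[[[0,0,0,0,0,-1,1],[0,0,0,0,0,-0.2,1],[0,0,0,0,0,0,1],[0,0,0,0,0,0,1],[0,0,0,0,0,0,1],[0,0,0,0,0,0,1],[0,0,0,0,0,0,1],[0,0,0,0,0,0,1]]]'|sed -n 2,3p; python3 - <<'E'
from h import *
go([.436,.0025,.243],[180,0,-25.9]); print(r.get_state()['joints'].round(1))
E
```

```text
tcp_pos: [0.5644, -0.2453, 0.2396]
eef_rot: [-180.0, 0.0, -26.1]
shift [-11.21  -8.31  -0.17] turn [-0.    0.   -0.04]
[ -5.3  15.3  -8.   -0.  -66.7  69.3]
```

```bash
python3 -m pendant '[[[-0.8,-0.594,0,0,0,0,1],[-0.8,-0.594,0,0,0,0,1],[-0.8,-0.594,0,0,0,0,1],[-0.8,-0.594,0,0,0,0,1],[-0.8,-0.594,0,0,0,0,1],[-0.8,-0.594,0,0,0,0,1],[-0.8,-0.594,0,0,0,0,1],[-0.8,-0.594,0,0,0,0,1]]]' >/dev/null;  python3 -m pendant '[[[-0.8,-0.594,0.3,0,0,0,1],[-0.8,-0.594,0.5,0,0,0,1],[-0.8,-0.594,0.6,0,0,0,1],[-0.8,-0.594,0.8,0,0,0,1],[-0.8,-0.594,0.8,0,0,0,1],[-0.8,-0.594,1,0,0,0,1],[0,0,1,0,0,0,1],[0,0,0,0,0,0,1]]]'|sed -n 2,3p; python3 - <<'E'
from h import *
c=cap('wrist','wrist8.png'); cap('side','side8.png')
P=cloud(c).reshape(400,640,3); b=c['frame'].astype(int); m=(b[...,2]>b[...,1]*1.5)&(abs(P[...,2]-.016)<.01)
Q=P[m]; print(len(Q), cv2.minAreaRect((Q[:,:2]*1000).astype(np.float32)),Q.mean(0))
a=cv2.resize(load('side8.png')['frame'][150:300,280:440],(640,600)); cv2.imwrite('pics/s8.png',a)
go([.436,.0025,.026],[180,0,-25.9])
E
```

```text
tcp_pos: [0.4346, 0.0024, 0.1379]
eef_rot: [179.9, 0.2, -26.0]
10260 ((486.8695983886719, 110.70838928222656), (297.0186767578125, 86.34600830078125), 65.98399353027344) [0.46529784 0.07067736 0.01591504]
shift [-0.03  0.    5.7 ] turn [ 0.01 -0.   -0.03]
```

View pics/s8.png

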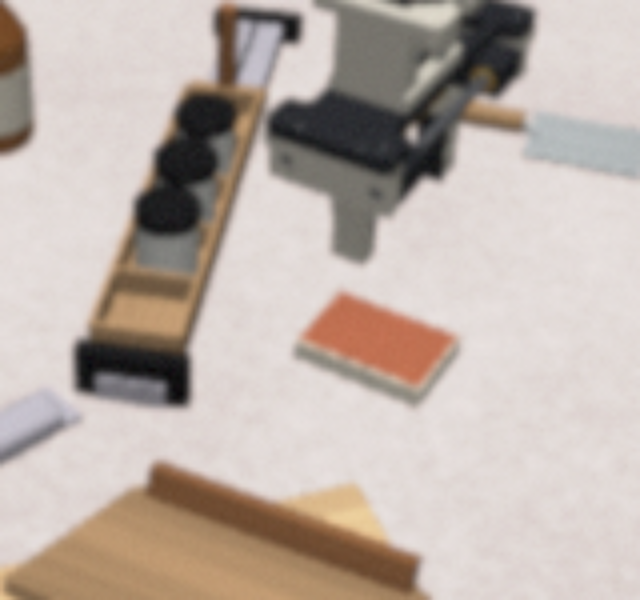

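The side view shows the gripper straddling the canvas, and the caddy hard against its stop. I'll descend and grip.

```bash
python3 -m pendant '[[[0,0,0.9,0,0,0,1],[0,0,0.9,0,0,0,1],[0,0,0.9,0,0,0,1],[0,0,0.9,0,0,0,1],[0,0,0.8,0,0,0,1],[0,0,0.7,0,0,0,1],[0,0,0.45,0,0,0,1],[0,0,0,0,0,0,1]]]'|sed -n 2,4p;  python3 -m pendant '[[[0,0,0,0,0,0,0.5],[0,0,0,0,0,0,0],[0,0,0,0,0,0,-1],[0,0,0,0,0,0,-1],[0,0,0,0,0,0,-1],[0,0,0,0,0,0,-1],[0,0,0,0,0,0,-1],[0,0,0,0,0,0,-1]]]' 20; python3 -m pendant '[[[0,0,-0.5,0,0,0,-1],[0,0,-1,0,0,0,-1],[0,0,-1,0,0,0,-1],[0,0,-1,0,0,0,-1],[0,0,-1,0,0,0,-1],[0,0,-1,0,0,0,-1],[0,0,-1,0,0,0,-1],[0,0,-1,0,0,0,-1]]]'; python3 - <<'E'
from h import *
c=cap('side','side9.png'); print(np.array(c['frame']).shape)
E
```

```text
tcp_pos: [0.4364, 0.0022, 0.0283]
eef_rot: [180.0, 0.0, -26.1]
contact_force: [-0.2, -0.1, -0.9]
time_s: 43.55
tcp_pos: [0.4366, 0.0026, 0.0291]
eef_rot: [-180.0, -0.0, -26.0]
contact_force: [-1.4, 0.5, 6.9]
gripper_width: 0.0619
gripper_force: 20.0
time_s: 44.35
tcp_pos: [0.4358, 0.0023, 0.1801]
eef_rot: [-180.0, -0.0, -26.1]
contact_force: [0.3, 0.2, -1.0]
gripper_width: 0.0617
gripper_force: 20.0
(400, 640, 3)
```

```bash
python3 -m pendant '[[[0,0,-1,0,0,1,-1],[0,0,-1,0,0,1,-1],[0,0,-1,0,0,1,-1],[0,0,-1,0,0,1,-1],[0,0,-1,0,0,1,-1],[0,0,-1,0,0,1,-1],[0,0,-0.5,0,0,1,-1],[0,0,0,0,0,1,-1]]]' >/dev/null;  python3 -m pendant '[[[0,0,0,0,0,1,-1],[0,0,0,0,0,1,-1],[0,0,0,0,0,1,-1],[0,0,0,0,0,1,-1],[0,0,0,0,0,1,-1],[0,0,0,0,0,1,-1],[0,0,0,0,0,1,-1],[0,0,0,0,0,1,-1]]]'>/dev/null; python3 -m pendant '[[[0,0,0,0,0,1,-1],[0,0,0,0,0,1,-1],[0,0,0,0,0,1,-1],[0,0,0,0,0,1,-1],[0,0,0,0,0,0.9,-1],[0,0,0,0,0,0,-1],[0,0,0,0,0,0,-1],[0,0,0,0,0,0,-1]]]'|sed -n 2,3p; python3 - <<'E'
from h import *
go([.54,.37,.32],[180,0,-109.5]); print(r.get_state()['joints'].round(1))
E
```

```text
tcp_pos: [0.4361, 0.0024, 0.3087]
eef_rot: [-180.0, 0.0, -109.6]
shift [-19.06   1.26  -0.56] turn [-0.    0.   -0.02]
[ 26.4  -5.  -21.7  -0.  -73.3 -46. ]
```

```bash
python3 -m pendant '[[[-0.95,0.06,-0.03,0,0,0,-1],[-0.95,0.06,-0.03,0,0,0,-1],[-0.95,0.06,-0.03,0,0,0,-1],[-0.95,0.06,-0.03,0,0,0,-1],[-0.95,0.06,-0.03,0,0,0,-1],[-0.95,0.06,-0.03,0,0,0,-1],[-0.95,0.06,-0.03,0,0,0,-1],[-0.95,0.06,-0.03,0,0,0,-1]]]' >/dev/null;  python3 -m pendant '[[[-0.95,0.06,-0.03,0,0,0,-1],[-0.95,0.06,-0.03,0,0,0,-1],[-0.95,0.06,-0.03,0,0,0,-1],[-0.95,0.06,-0.03,0,0,0,-1],[-0.95,0.06,-0.03,0,0,0,-1],[-0.95,0.06,-0.03,0,0,0,-1],[-0.95,0.06,-0.03,0,0,0,-1],[-0.95,0.06,-0.03,0,0,0,-1]]]'>/dev/null; python3 -m pendant '[[[-0.95,0.06,-0.03,0,0,0,-1],[-0.95,0.06,-0.03,0,0,0,-1],[-0.95,0.06,-0.03,0,0,0,-1],[-0.95,0.06,-0.03,0,0,0,-1],[0,0,0,0,0,0,-1],[0,0,0,0,0,0,-1],[0,0,0,0,0,0,-1],[0,0,0,0,0,0,-1]]]'|sed -n 2,3p; python3 - <<'E'
from h import *
c=cap('wrist','wrist10.png'); cv2.imwrite('pics/w10.png',cv2.resize(c['frame'],(800,500),interpolation=cv2.INTER_CUBIC))
E
```

```text
tcp_pos: [0.5414, 0.368, 0.3209]
eef_rot: [-180.0, 0.0, -109.7]
```

View pics/w10.png

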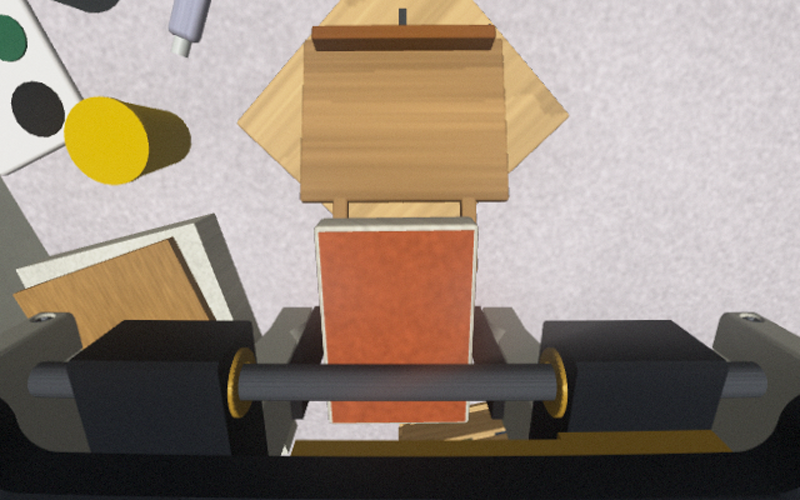

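Wrist view: board top-edge corners (301,198) and (508,196), the lip–face line (313,51)–(495,48), pointer (402,16), canvas held straight. Fit the board.

```bash
python3 - <<'E'
from h import *
c=load('wrist10.png'); P=cloud(c).reshape(400,640,3)
Q=P[50:152,250:398].reshape(-1,3); Q=Q[np.isfinite(Q).all(1)]
for _ in range(3):
    m=Q.mean(0); n=np.linalg.svd(Q-m,full_matrices=False)[2][2]; n*=np.sign(n[2]); e=(Q-m)@n; Q=Q[abs(e)<.003]
print('n',n,'tilt',np.degrees(np.arccos(n[2])),'heading',np.degrees(np.arctan2(-n[1],-n[0])),len(Q))
def ray(uv):
    A=rayz(c,uv,0); o=c['c2w'][:3,3]; d=A-o; return o+d*(((m-o)@n)/(d@n))[:,None]
S=lambda L:[((x+.5)/1.25-.5,(y+.5)/1.25-.5) for x,y in L]
B=ray(S([(301,199),(508,197),(313,51),(495,48),(302,180),(306,60),(507,180),(504,60)])); print(B.round(4))
print('top mid',B[:2].mean(0),'lip mid',B[2:4].mean(0),'len',np.linalg.norm(B[:2].mean(0)-B[2:4].mean(0)),'w',np.linalg.norm(B[0]-B[1]),'lipw',np.linalg.norm(B[2]-B[3]))
bx=B[:2].mean(0)-B[2:4].mean(0); print('bx head',np.degrees(np.arctan2(bx[1],bx[0])),'by',[np.degrees(np.arctan2(*(a)[1::-1]))  for a in(B[0]-B[1],B[2]-B[3])])
# canvas face corners
t=T(); z=t[2,3]-.0285+.016
print('canvas',((rayz(c,S([(318,228),(476,230)]),z)-t[:3,3])@t[:3,:3]).round(4), t[:3,3])
E
```

```text
n [-0.13650775 -0.38925323  0.91095969] tilt 24.361687683413923 heading 70.67467090050572 15039
[[0.6067 0.3191 0.1228]
 [0.4486 0.3739 0.1225]
 [0.5613 0.2105 0.0696]
 [0.4147 0.2602 0.0688]
 [0.6015 0.3057 0.1162]
 [0.5692 0.2156 0.0729]
 [0.4446 0.3617 0.1167]
 [0.4113 0.2721 0.0734]]
top mid [0.52767703 0.34651437 0.12262976] lip mid [0.48803461 0.23535397 0.06919047] len 0.12955274872040135 w 0.16729332542035072 lipw 0.15481447969260814
bx head 70.37257091274616 by [np.float64(-19.118563510687625), np.float64(-18.72712636326316)]
canvas [[ 0.0464 -0.0291  0.0125]
 [ 0.0457  0.0284  0.0125]] [0.54137276 0.36795563 0.32096728]
```

```bash
cat >> h.py <<'E'
hinge=np.array([.4886,.237,.072])
def board(head,tilt):
    a,b=np.radians([head,tilt]); bx=np.array([np.cos(b)*np.cos(a),np.cos(b)*np.sin(a),np.sin(b)]); by=np.array([-np.sin(a),np.cos(a),0]); return bx,by,np.cross(bx,by)
E
cat > tgt.py <<'E'
from h import *
import sys
bx,by,n=board(70.6,24.4); M=np.c_[-bx,np.cross(n,bx),-n]; rpy=R.from_matrix(M).as_euler('xyz',degrees=True)
for h in map(float,sys.argv[1:]):
    p=hinge+bx*.047+n*(.0285+h); print(p.round(4),end=' '); go(p,rpy)
E
python3 tgt.py .10 .002
```

```text
[0.4852 0.2273 0.2084] shift [7.57 0.28 5.62] turn [-0.02 -6.09 -0.07]
[0.4986 0.2655 0.1192] shift [ 5.55  0.29 10.09] turn [-0.02 -6.09 -0.07]
```

```bash
python3 -m pendant '[[[0.945,0.035,0.2,0,0,0,-1],[0.945,0.035,0.2,0,0,0,-1],[0.945,0.035,0.2,0,0,0,-1],[0.945,0.035,0.2,0,0,0,-1],[0.945,0.035,0.2,0,0,0,-1],[0.945,0.035,0.2,0,0,0,-1],[0.945,0.035,0.2,0,0,0,-1],[0.945,0.035,0.2,0,0,0,-1]]]' >/dev/null;  python3 -m pendant '[[[0,0,0,0,-0.87,-0.01,-1],[0,0,0,0,-0.87,-0.01,-1],[0,0,0,0,-0.87,-0.01,-1],[0,0,0,0,-0.87,-0.01,-1],[0,0,0,0,-0.87,-0.01,-1],[0,0,0,0,-0.87,-0.01,-1],[0,0,0,0,-0.87,-0.01,-1],[0,0,0,0,0,0,-1]]]'|sed -n 2,3p; python3 tgt.py .10 .002
```

```text
tcp_pos: [0.4848, 0.2266, 0.2892]
eef_rot: [-179.9, 24.5, -109.5]
[0.4852 0.2273 0.2084] shift [ 1.64 -0.    3.69] turn [-0.02  0.02 -0.01]
[0.4986 0.2655 0.1192] shift [1.65 0.01 8.59] turn [-0.02  0.02 -0.01]
```

```bash
python3 -m pendant '[[[0.5,0,0.8,0,0,0,-1],[0.5,0,1,0,0,0,-1],[0.5,0,1,0,0,0,-1],[0.05,0,1,0,0,0,-1],[0,0,1,0,0,0,-1],[0,0,1,0,0,0,-1],[0,0,1,0,0,0,-1],[0,0,0.8,0,0,0,-1]]]' |sed -n 2,4p;  python3 -m pendant '[[[0,0,0.3,0,0,0,-1],[0,0,0.2,0,0,0,-1],[0,0,0.15,0,0,0,-1],[0,0,0.1,0,0,0,-1],[0,0,0.05,0,0,0,-1],[0,0,0,0,0,0,-1],[0,0,0,0,0,0,-1],[0,0,0,0,0,0,-1]]]'|sed -n 2,4p; python3 tgt.py 0;python3 - <<'E'
from h import *
f=cap('side','side11.png')['frame']; g=cap('scene')['frame']
o=np.hstack([cv2.resize(f[230:400,250:420],(400,400)),cv2.resize(g[50:200,290:440],(400,400))]); cv2.imwrite('pics/c11.png',o)
E
```

```text
tcp_pos: [0.4969, 0.2606, 0.1365]
eef_rot: [-180.0, 24.3, -109.3]
contact_force: [-0.1, 0.3, -0.8]
tcp_pos: [0.4991, 0.2665, 0.1231]
eef_rot: [-179.9, 24.4, -109.3]
contact_force: [0.3, -0.2, -1.4]
[0.4989 0.2663 0.1174] shift [0.13 0.01 0.25] turn [-0.01 -0.01  0.01]
```

View pics/c11.png

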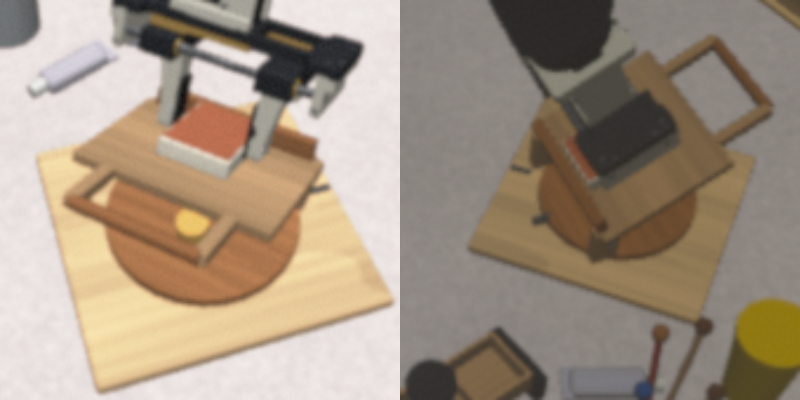

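Both views show the canvas (205,135) square over the board, just above the face. I'll lower it to contact.

```bash
python3 -m pendant '[[[0,0,0.1,0,0,0,-1],[0,0,0.08,0,0,0,-1],[0,0,0.05,0,0,0,-1],[0,0,0.03,0,0,0,-1],[0,0,0,0,0,0,-1],[0,0,0,0,0,0,-1],[0,0,0,0,0,0,-1],[0,0,0,0,0,0,-1]]]' |sed -n 2,4p; python3 tgt.py 0
```

```text
tcp_pos: [0.4997, 0.2685, 0.1185]
eef_rot: [-179.9, 24.4, -109.3]
contact_force: [-3.0, -2.2, 6.7]
[0.4989 0.2663 0.1174] shift [0.13 0.   0.01] turn [-0.01 -0.01  0.02]
```

```bash
python3 -m pendant '[[[0,0,-0.05,0,0,0,-1],[0,0,0,0,0,0,0.6],[0,0,0,0,0,0,0.8],[0,0,0,0,0,0,1],[0,0,0,0,0,0,1],[0,0,-0.5,0,0,0,1],[0,0,-1,0,0,0,1],[0,0,-1,0,0,0,1]]]' |sed -n 2,5p; python3 -m pendant '[[[0,0,-1,0,0,0,1],[0,0,-1,0,0,0,1],[0,0,-1,0,0,0,1],[0,0,-1,0,0,0,1],[0,0,-1,0,0,0,1],[0,0,-1,0,0,0,1],[0,0,-1,0,0,0,1],[0,0,-0.5,0,0,0,1]]]' |sed -n 2,5p; python3 - <<'E'
from h import *
bx,by,n=board(70.6,24.4)
c=cap('scene','scene12.png'); w=cap('wrist','wrist12.png')
for k,q,b in(('scene',c,np.array([.0056,0,0])),('wrist',w,0)):
    P=cloud(q).reshape(400,640,3)-b; f=np.array(q['frame']).astype(int)
    D=P-hinge; X,Y,Z=D@bx,D@by,D@n
    m=(f[...,2]>f[...,1]*1.6)&(X>-.01)&(X<.13)&(abs(Y)<.08)&(Z>.008)&(Z<.026)
    if m.sum()>50: print(k,m.sum(),cv2.minAreaRect(np.c_[X[m],Y[m]].astype(np.float32)*1000),np.median(Z[m]))
bar=hinge+bx*.186; print('bar',bar)
go(list(bar[:2])+[.30],[180,0,-19.4]); go(list(bar[:2])+[.30],[180,0,160.6]); print(r.get_state()['joints'].round(1))
E
```

```text
tcp_pos: [0.4925, 0.2482, 0.1652]
eef_rot: [-179.9, 24.3, -109.3]
contact_force: [-0.1, 0.7, 0.2]
gripper_width: 0.0875
tcp_pos: [0.4723, 0.1898, 0.3036]
eef_rot: [-179.8, 24.5, -109.3]
contact_force: [-0.1, 0.3, 0.9]
gripper_width: 0.0875
scene 479 ((46.883243560791016, 3.9330005645751953), (52.251319885253906, 80.38671112060547), 88.60581970214844) 0.01706425334127956
wrist 4426 ((39.69929885864258, 0.8487396240234375), (98.23208618164062, 138.45831298828125), 0.14704835414886475) 0.014093261555167876
bar [0.54486383 0.39676981 0.14883742]
shift [-9.9   0.02  4.67] turn [ -4.84   4.76 -22.12]
shift [-9.9   0.02  4.67] turn [ 4.77  4.84 22.14]
[ 32.4  -4.8 -19.2 -17.6 -57.1 -44.5]
```

```bash
python3 -m pendant '[[[0,0,0,0,0.87,0,1],[0,0,0,0,0.87,0,1],[0,0,0,0,0.87,0,1],[0,0,0,0,0.87,0,1],[0,0,0,0,0.87,0,1],[0,0,0,0,0.87,0,1],[0,0,0,0,0.87,0,1],[0,0,0,0,0,-0.5,1]]]' >/dev/null; python3 -m pendant '[[[0,0,0,0,0,-1,1],[0,0,0,0,0,-1,1],[0,0,0,0,0,-1,1],[0,0,0,0,0,-1,1],[0,0,0,0,0,-1,1],[0,0,0,0,0,-1,1],[0,0,0,0,0,-1,1],[0,0,0,0,0,-1,1]]]' >/dev/null;  python3 -m pendant '[[[0,0,0,0,0,-1,1],[0,0,0,0,0,-1,1],[0,0,0,0,0,-1,1],[0,0,0,0,0,-1,1],[0,0,0,0,0,-1,1],[0,0,0,0,0,-1,1],[0,0,0,0,0,-1,1],[0,0,0,0,0,-1,1]]]' >/dev/null;  python3 -m pendant '[[[0,0,0,0,0,-1,1],[0,0,0,0,0,-1,1],[0,0,0,0,0,-1,1],[0,0,0,0,0,-1,1],[0,0,0,0,0,-1,1],[0,0,0,0,0,-1,1],[0,0,0,0,0,0,1],[0,0,0,0,0,0,1]]]' |sed -n 1,3p; python3 - <<'E'
from h import *
bx,by,n=board(70.6,24.4)
P=cloud(load('scene12.png'))-[.0056,0,0]; D=P-hinge; X,Y,Z=D@bx,D@by,D@n
m=(X>.165)&(X<.21)&(abs(Y)<.04)&(abs(Z)<.03); print(m.sum(),np.median(X[m]),np.median(Z[m]))
bar=hinge+bx*.186; go(list(bar[:2])+[.28],[180,0,-19.4])
E
```

```text
time_s: 58.25
tcp_pos: [0.4719, 0.1905, 0.3003]
eef_rot: [179.9, -0.0, -19.5]
121 0.1839183122367137 -0.003147735303962132
shift [ -0.   -10.94   1.01] turn [ 0.01 -0.   -0.02]
```

```bash
python3 -m pendant '[[[0,-1,0,0,0,0,1],[0,-1,0,0,0,0,1],[0,-1,0,0,0,0,1],[0,-1,0,0,0,0,1],[0,-1,0,0,0,0,1],[0,-1,0,0,0,0,1],[0,-1,0,0,0,0,0.5],[0,-1,0,0,0,0,0]]]' >/dev/null; python3 -m pendant '[[[0,-1,0,0,0,0,-0.1],[0,-1,0.5,0,0,0,-0.1],[0,-0.95,0.5,0,0,0,-0.1],[0,0,0,0,0,0,-0.1],[0,0,0,0,0,0,-0.1],[0,0,0,0,0,0,-0.1],[0,0,0,0,0,0,-0.1],[0,0,0,0,0,0,-0.1]]]'; python3 - <<'E'
from h import *
bx,by,n=board(70.6,24.4); c=cap('wrist','wrist13.png'); s=T()[:3,3]
P=cloud(c)+.00175*-T()[:3,0]; D=P-hinge; X,Y,Z=D@bx,D@by,D@n
m=(X>.165)&(X<.21)&(abs(Y)<.04)&(abs(Z)<.025); print(m.sum(),np.median(X[m]),Y[m].min(),Y[m].max(),np.percentile(Z[m],[5,50,95]))
hh=P[m]; print(hh.mean(0), np.percentile(hh[:,2],[50,95])); print(s)
E
```

```text
time_s: 59.85
tcp_pos: [0.5449, 0.3968, 0.2819]
eef_rot: [-179.9, -0.1, -19.4]
contact_force: [-0.0, 0.1, 0.2]
gripper_width: 0.0395
gripper_force: 0.0
1259 0.1865113471690462 -0.039945849904357636 0.03998937276699537 [-0.00992381 -0.00524451 -0.00353356]
[0.5469851  0.39853732 0.14355175] [0.14395789 0.14548857]
[0.54483681 0.396732   0.28183975]
```

```bash
python3 -m pendant '[[[0,-0.15,0.9,0,0,0,-0.1],[0,0,1,0,0,0,-0.1],[0,0,1,0,0,0,-0.1],[0,0,1,0,0,0,-0.1],[0,0,1,0,0,0,-0.1],[0,0,1,0,0,0,-0.1],[0,0,0.9,0,0,0,-0.1],[0,0,0,0,0,0,-0.1]]]' |sed -n 2,4p; python3 -m pendant '[[[0,0,0,0,0,0,-0.1],[0,0,0,0,0,0,-0.5],[0,0,0,0,0,0,-1],[0,0,0,0,0,0,-1],[0,0,0,0,0,0,-1],[0,0,0,0,0,0,-1],[0,0,0,0,0,0,-1],[0,0,0,0,0,0,-1]]]' 20; python3 - <<'E'
from h import *
s=T()[:3,3]; D=s+T()[:3,2]*.003-hinge
bx,by,n=board(70.6,24.4); print(D@bx,D@by,D@n)
E
```

```text
tcp_pos: [0.5448, 0.3985, 0.1427]
eef_rot: [179.8, 0.1, -19.4]
contact_force: [-1.6, -0.4, -0.4]
time_s: 61.5
tcp_pos: [0.5459, 0.3997, 0.1454]
eef_rot: [-180.0, -0.1, -19.4]
contact_force: [-0.0, -1.5, 2.6]
gripper_width: 0.0111
gripper_force: 20.0
0.18621233176364646 -3.072476441024555e-05 -0.00718599101202282
```

```bash
python3 -m pendant '[[[0.285,0.007,0,0,0,0.695,-1],[0.285,0.007,0,0,0,0.695,-1],[0.285,0.007,0,0,0,0.695,-1],[0.285,0.007,0,0,0,0.695,-1],[0.285,0.007,0,0,0,0.695,-1],[0.285,0.007,0,0,0,0.695,-1],[0.285,0.007,0,0,0,0.695,-1],[0.285,0.007,0,0,0,0.695,-1]]]'|sed -n 2,4p; python3 -m pendant '[[[0.285,0.007,0,0,0,0.695,-1],[0.285,0.007,0,0,0,0.695,-1],[0.285,0.007,0,0,0,0.695,-1],[0.285,0.007,0,0,0,0.695,-1],[0.285,0.007,0,0,0,0.695,-1],[0.285,0.007,0,0,0,0.695,-1],[0.285,0.007,0,0,0,0.695,-1],[0.285,0.007,0,0,0,0.695,-1]]]'; python3 - <<'E'
from h import *
d=T()[:2,3]-[.5069,.2889]; print(np.hypot(*d),np.degrees(np.arctan2(d[1],d[0])))
g=cap('scene','scene14.png')['frame'];f=cap('side','side14.png')['frame']
print(r.get_state()['moment'])
E
```

```text
tcp_pos: [0.5846, 0.3775, 0.1451]
eef_rot: [-180.0, 0.0, -41.7]
contact_force: [-2.7, 2.2, 2.4]
time_s: 63.1
tcp_pos: [0.6125, 0.3419, 0.1451]
eef_rot: [-179.9, 0.0, -63.9]
contact_force: [-0.8, 3.6, 0.9]
gripper_width: 0.0114
gripper_force: 20.0
0.1181521663920213 26.64299969108663
[ 0.53644746 -0.37787169  0.04080668]
```

```bash
python3 - <<'E'
import numpy as np
p=np.radians(np.linspace(22.2,58.0,17)); r=.1861/.02
print(np.c_[-np.diff(r*np.cos(p)),-np.diff(r*np.sin(p))].round(2).tolist())
E
```

```text
[[0.14, -0.33], [0.16, -0.33], [0.17, -0.32], [0.18, -0.31], [0.19, -0.31], [0.21, -0.3], [0.22, -0.29], [0.23, -0.28], [0.24, -0.27], [0.25, -0.26], [0.26, -0.25], [0.27, -0.24], [0.28, -0.23], [0.29, -0.22], [0.3, -0.21], [0.3, -0.2]]
```

```bash
python3 -m pendant '[[[0,0.14,-0.33,0,0,0,-1],[0,0.16,-0.33,0,0,0,-1],[0,0.17,-0.32,0,0,0,-1],[0,0.18,-0.31,0,0,0,-1],[0,0.19,-0.31,0,0,0,-1],[0,0.21,-0.3,0,0,0,-1],[0,0.22,-0.29,0,0,0,-1],[0,0.23,-0.28,0,0,0,-1]]]'|sed -n 2,4p; python3 -m pendant '[[[0,0.24,-0.27,0,0,0,-1],[0,0.25,-0.26,0,0,0,-1],[0,0.26,-0.25,0,0,0,-1],[0,0.27,-0.24,0,0,0,-1],[0,0.28,-0.23,0,0,0,-1],[0,0.29,-0.22,0,0,0,-1],[0,0.3,-0.21,0,0,0,-1],[0,0.3,-0.2,0,0,0,-1]]]'; python3 - <<'E'
from h import *
s=T()[:3,3]+T()[:3,2]*.003; u=np.array([np.cos(np.radians(26.4)),np.sin(np.radians(26.4))]); d=s-[.4576,.2644,.072]
print('tilt',np.degrees(np.arctan2(d[2],d[:2]@u))+2.2,'lat',d[:2]@[-u[1],u[0]],np.hypot(d[2],d[:2]@u))
g=cap('scene','scene15.png')['frame'];f=cap('side','side15.png')['frame']
o=np.hstack([cv2.resize(f[210:390,250:430],(400,400),interpolation=cv2.INTER_CUBIC),cv2.resize(g[40:190,290:440],(400,400),interpolation=cv2.INTER_CUBIC)]); cv2.imwrite('pics/c15.png',o)
E
```

```text
tcp_pos: [0.5871, 0.3284, 0.1954]
eef_rot: [-179.7, -0.0, -63.8]
contact_force: [6.8, 2.0, -2.1]
time_s: 64.8
tcp_pos: [0.5493, 0.3098, 0.235]
eef_rot: [-179.4, -0.0, -63.7]
contact_force: [10.1, 2.4, 4.6]
gripper_width: 0.0115
gripper_force: 20.0
tilt 59.59524997695199 lat -9.423357969062519e-05 0.18997754036849676
```

View pics/c15.png

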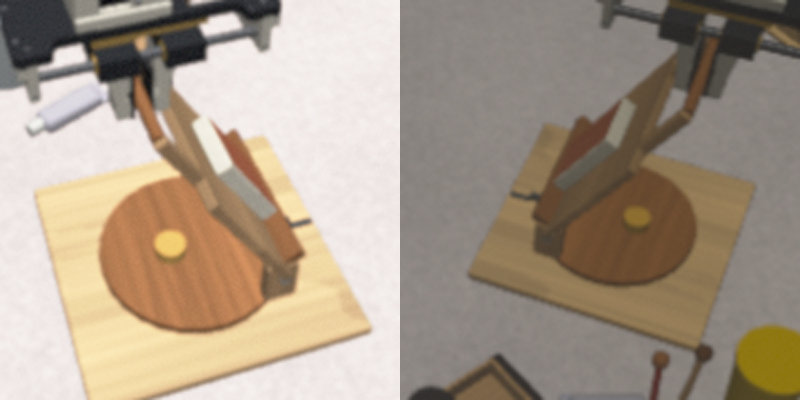

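The pointer lines up with the mark and the canvas rests on the ledge at roughly 60°. Release, retreat and measure.

```bash
python3 -m pendant '[[[0,0,0,0,0,0,-1],[0,0,0,0,0,0,-0.6],[0,0,0,0,0,0,-0.3],[0,0,0,0,0,0,-0.1],[0,0,-0.5,0,0,0,-0.1],[0,0,-1,0,0,0,-0.1],[0,0,-1,0,0,0,-0.1],[0,0,-1,0,0,0,-0.1]]]'|sed -n 2,4p; python3 -m pendant '[[[0,-1,-1,0,0,0,-0.1],[0,-1,-0.5,0,0,0,-0.1],[0,-1,0,0,0,0,-0.1],[0,-1,0,0,0,0,-0.1],[0,-1,0,0,0,0,-0.1],[0,-1,0,0,0,0,-0.1],[0,-1,0,0,0,0,-0.1],[0,-1,0,0,0,0,-0.1]]]' >/dev/null; python3 - <<'E'
from h import *
from itertools import product
for k in('scene','side'):
    c=cap(k,k+'16.png'); P=cloud(c).reshape(-1,3); f=np.array(c['frame']).reshape(-1,3).astype(int)
    bias=np.array([.0056,0,0]) if k=='scene' else 0
    bx,by,n=board(26.3,60); h=np.array([.4576,.2644,.072]); D=P-bias-h; X,Y,Z=D@bx,D@by,D@n
    red=(f[:,2]>f[:,1]*1.6)&(X>0)&(X<.11)&(abs(Y)<.06)&(abs(Z-.016)<.02)
    wood=~red&(X>.005)&(X<.125)&(abs(Y)<.08)&(abs(Z)<.02)
    for nm,m in(('canvas',red),('back/edge',wood)):
        Q=P[m]
        if len(Q)<40: print(k,nm,len(Q)); continue
        for _ in range(4):
            mu=Q.mean(0); v=np.linalg.svd(Q-mu,full_matrices=False)[2][2]; v*=np.sign(v[2]); Q=Q[abs((Q-mu)@v)<.004]
        print(k,nm,len(Q),'tilt',np.degrees(np.arccos(v[2])).round(2),'head',np.degrees(np.arctan2(-v[1],-v[0])).round(2),'med xyz',np.median(X[m]),np.median(Y[m]),np.median(Z[m]))
    print(pots(c,.083))
o=np.hstack([cv2.resize(load(k+'16.png')['frame'][a:a+150,b:b+150],(400,400),interpolation=cv2.INTER_CUBIC) for k,a,b in(('side',220,260),('scene',45,300))]); cv2.imwrite('pics/c16.png',o)
E
```

```text
tcp_pos: [0.5459, 0.3081, 0.3033]
eef_rot: [-180.0, -0.1, -63.8]
contact_force: [0.5, 0.9, 0.4]
scene canvas 0
scene back/edge 333 tilt 54.69 head 27.87 med xyz 0.08177686520497737 -0.02688039929833752 0.0035473041003350084
[(0.5835, -0.0408, 0.0239), (0.5804, -0.095, 0.0237), (0.5739, -0.1516, 0.024)]
side canvas 102 tilt 58.71 head 26.46 med xyz 0.04156468854497555 -0.0021179669302975827 0.016104046861583773
side back/edge 430 tilt 54.41 head 23.95 med xyz 0.08554014448992771 0.028805935476208213 0.00019822441509763296
[]
```

View pics/c16.png

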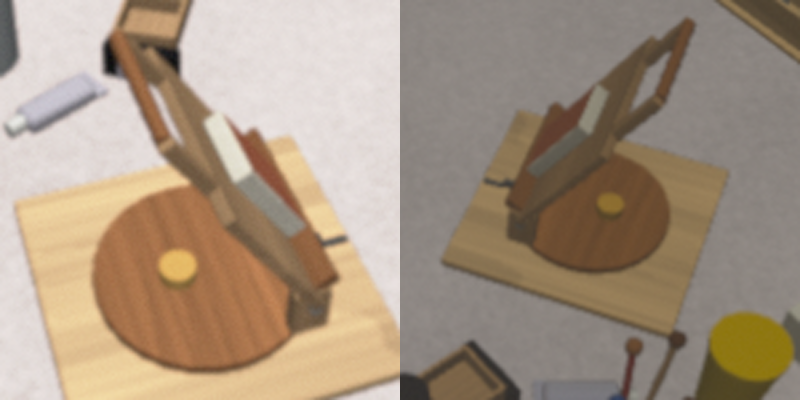

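```bash
python3 -m pendant '[[[0,1,-0.5,0,0,0,-0.1],[0,1,0,0,0,0,-0.1],[0,1,0,0,0,0,-0.1],[0,1,0,0,0,0,-0.1],[0,1,0,0,0,0,-0.1],[0,1,0,0,0,0,-0.1],[0,1,0,0,0,0,-0.1],[0,1,0,0,0,0,-0.1]]]'|sed -n 2,4p; python3 -m pendant '[[[0,1,0,0,0,0,-0.1],[0,1,0,0,0,0,-0.1],[0,1,0,0,0,0,-0.1],[0,1,0,0,0,0,-0.1],[0,1,0,0,0,0,-0.1],[0,1,0,0,0,0,-0.1],[0,1,0,0,0,0,-0.1],[0,1,0,0,0,0,-0.1]]]' >/dev/null;  python3 -m pendant '[[[0,0,0,0,0,-1,-0.1],[0,0,0,0,0,-1,-0.1],[0,0,0,0,0,-1,-0.1],[0,0,0,0,0,-1,-0.1],[0,0,0,0,0,-1,-0.1],[0,0,0,0,0,-1,-0.1],[0,0,0,0,0,-1,-0.1],[0,0,0,0,0,-1,-0.1]]]' >/dev/null;python3 -m pendant '[[[0,0,0,0,0,-1,-0.1],[0,0,0,0,0,-1,-0.1],[0,0,0,0,0,-1,-0.1],[0,0,0,0,0,-1,-0.1],[0,0,0,0,0,-1,-0.1],[0,0,0,0,0,-1,-0.1],[0,0,0,0,0,-1,-0.1],[0,0,0,0,0,-1,-0.1]]]' >/dev/null;python3 -m pendant '[[[0,0,0,0,0,-1,-0.1],[0,0,0,0,0,-1,-0.1],[0,0,0,0,0,-1,-0.1],[0,0,0,0,0,-1,-0.1],[0,0,0,0,0,-1,-0.1],[0,0,0,0,0,-1,-0.1],[0,0,0,0,0,0,-0.1],[0,0,0,0,0,0,-0.1]]]' |sed -n 1,3p; python3 - <<'E'
from h import *
c=cap('wrist','wrist17.png'); P=cloud(c)+.00175*-T()[:3,0]; f=np.array(c['frame']).reshape(-1,3).astype(int)
bx,by,n=board(26.3,60); h=np.array([.4576,.2644,.072]); D=P-h; X,Y,Z=D@bx,D@by,D@n
red=(f[:,2]>f[:,1]*1.6)&(X>0)&(X<.11)&(abs(Y)<.06)&(abs(Z-.016)<.03)
wood=~red&(X>.1)&(X<.125)&(abs(Y)<.07)&(abs(Z)<.015)
barm=(X>.17)&(X<.2)&(abs(Y)<.035)&(abs(Z)<.03)
for nm,m in(('canvas',red),('board',wood),('bar',barm)):
    Q=P[m]
    if len(Q)<40: print(nm,len(Q)); continue
    for _ in range(4):
        mu=Q.mean(0); v=np.linalg.svd(Q-mu,full_matrices=False)[2][2]; v*=np.sign(v[2]); Q=Q[abs((Q-mu)@v)<.003]
    print(nm,len(Q),'tilt',np.degrees(np.arccos(v[2])).round(2),'head',np.degrees(np.arctan2(-v[1],-v[0])).round(2),'med',np.median(X[m]).round(4),np.median(Y[m]).round(4),np.median(Z[m]).round(4),cv2.minAreaRect(np.c_[X[m],Y[m]].astype(np.float32)*1000))
cv2.imwrite('pics/w17.png',c['frame'])
E
```

```text
tcp_pos: [0.5447, 0.3075, 0.3427]
eef_rot: [-180.0, -0.0, -63.8]
contact_force: [0.7, -0.4, 0.4]
time_s: 70.6
tcp_pos: [0.4021, 0.2374, 0.3424]
eef_rot: [180.0, -0.1, 24.0]
canvas 2328 tilt 58.53 head 26.4 med 0.0498 -0.0011 0.0157 ((42.99140548706055, -0.9997386932373047), (57.42414474487305, 85.91407775878906), 89.9520263671875)
board 3307 tilt 57.75 head 26.36 med 0.1133 -0.0005 -0.002 ((112.50862121582031, -0.00804901123046875), (139.97938537597656, 24.976268768310547), 89.99793243408203)
bar 0
```

View pics/w17.png

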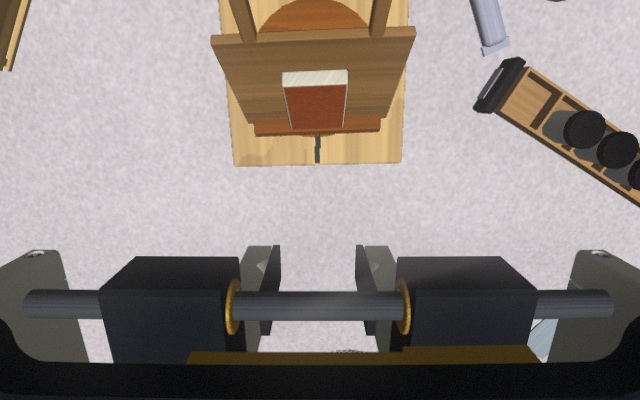

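The front view shows the canvas square on the ledge (315,100), the pointer meeting the mark (318,148), tilt about 58.5° and heading within 0.5°. Nothing is being touched, so I hand in.

```bash
python3 -c "
from plant import r
print(r.get_state()['qd'].round(2)); print(r.close_job())"
```

```text
[-0.14  0.33  0.09  0.07  0.15  0.2 ]
the job is handed in; nothing more can be done
None
```

The job is handed in, with no verdict shown: all three pots stand upright in the caddy, the caddy is against the far stop, the pointer is on its mark, the board measured about 58.5° (limits 56–64°) with the canvas straight on the ledge, and the arm is clear.

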